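# Load a fork hanger onto the bench rail and lock it in

## Robot

A 6-joint arm with a two-finger parallel gripper is mounted at the origin on the work surface. World frame = base frame: x ahead of the robot, y to its left, z up, the work surface at z = 0. Lengths are in m, angles in rad, forces in N, time in s.
With the tool pointing down it reaches from about 0.35 to 0.85 m from the base axis. Payload 8.1 kg.
Tool frame: the origin (TCP) lies midway between the tips of the shut fingers; the grasp point (between the pads) lies 19 mm behind it (r.grip_point_offset is the y of the grasp point in the tool frame, in m); y points along the fingers, x is the direction in which the jaws open and shut, and the axes are right-handed (so a half turn about y gives the same grasp; the last joint's range is limited). The gripper opens to 85 mm and grips with 20 to 120 N. Pads are 22 mm wide; open, the fingers measure 114 mm over their backs; the gripper's body (76 mm by 85 mm) begins 54 mm behind the grasp point. The pads swing forward as they close: fully open they stand 13 mm farther back than shut.
Start: joints at [-1.282, 0.13, 1.488, -0, 1.523, -0.085], TCP at [0.219, -0.559, 0.194] pointing down, gripper open.
Joint ranges: [-2.96, 2.96], [-0.89, 2.26], [0.02, 2.5], [-1.34, 4.48], [0, 2.73], [-2.66, 2.66]. Speed limits (rad/s): [2.39, 2.39, 2.79, 3.14, 3.14, 3.14].

## Interface

Orientations are given as a 3x3 rotation matrix whose columns are the frame's x, y, z axes.
In Python, from station import r gives the robot as it stands. The module is installed in compiled form; this text tells all that it offers.
- The arm moves only by the tool carry_out, never from a script. Its argument "rows" is a list of rows, each an object with "angular": the turn, a rotation vector about the world's x, y, z in units of 5 degrees (1.0 is 5 degrees), a list of three; "delta_pos": the shift along the world's x, y, z in units of 60 mm (1.0 is 60 mm), a list of three; "jaw": the closure in counts, from 0 (fully open) to 255 (shut). A call has 1 to 12 rows; each row is the pose to reach, as a shift and turn from the pose commanded when the call began; what a row does not reach only later rows make up. A row lasts 1/8 s, in which the tool goes at most 62.5 mm and 10.7 degrees, less where a joint would pass 70% of its speed; a pose out of reach is approached as far as the arm can. A call with a gripper value outside its range is refused whole. The fingers move at their own pace and stop on an object; the grip force is fixed at half the most. Time passes only in rows, so rows that repeat a pose let the fingers close. It gives the time, the measured TCP pose, the force and the opening at its end, in the units of the state.
- r.state(): the state, without advancing time (a new reading comes with each control period).
- r.snapshot(name): name is "side" or "top" or "wrist"; returns (picture, depth): 384x512x3 uint8, red, green, blue; 384x512 float32, m along the optical axis (not along the pixel's ray), 0 where there is no reading.
- r.camera_info(name): a dict with "mtx" (3x3 intrinsics, pixels), "dist" ([k1, k2, p1, p2, k3] as OpenCV has them; the pictures are not rectified), "xyz" and "attitude" of the camera in the world; the wrist camera has in their place "tool_from_camera" (4x4, takes a point from camera to tool coordinates, whose origin is the TCP and whose axes are the tool frame's). Camera axes: x right, y up, looking along -z (the intrinsics and any distortion apply to the point x, -y, -z); pixel columns grow to the right and rows downward; lengths in m; the calibration is good to about 2 mm. A picture is of the moment at which its call begins: read the wrist's pose just before it. camera_info takes no time and is no camera call.
- r.hand_in(): hands the job in, once; it reports no verdict.
The state is a dict: "time_s": time; "joint_positions": joint angles; "joint_vel": joint speeds; "joint_efforts": joint torques, N m; "tcp_pos": TCP position; "tcp_rot": TCP orientation; "contact_force": force on the tool from outside, world axes, zero at the start; "moment": the same for the moment, N m; "width": opening from 0.0 (shut) to 1.0 (fully open).
Only numpy, scipy, OpenCV 4.12 (cv2) and the standard library are available. Lean on these libraries where they do the work, as an engineer would, in place of code of your own. Each camera call takes 0.05 s, during which the arm holds its last target.

## Task

Put the two-pronged hanger on the sloping rail: feed its foot into the rail's open end with the prongs on the low side, towards the robot, slide it along until it rests against the clamped stop without shoving the stop along, and let go. Then swing the keeper at the open end shut across the slot so that the hanger cannot come out. Leave the single-pronged hanger and the other things on the bench where they are.

Things in the scene. Friction and masses are not known exactly. Their poses are not given: they have to be found in the camera images.
- fork_hanger: White plastic slide-in hanger with TWO parallel steel prongs (a fork), 90 g, standing on its foot. Origin: centre of the foot's underside; z from foot to tab; y its long direction, to lie along the rail; prongs point to -x. Foot 30 mm (x) by 44 (y), 8 thick, last 7 mm at each y end narrowed to 26 by 5; stem 10 (x) by 30 (y), z = 7 to 25; grip tab 14 (x) by 30 (y), z = 24 to 78 mm.
- fork_tab (a point): Good place to grip fork_hanger: middle of its tab (14 mm thick along x, 30 mm along y), 58 mm above the foot's underside, clear above the prongs.
- fork_tips (a point): Point midway between the turned-up prong tips of fork_hanger, (-50, 0, 37) mm in its frame. Prongs: 7 mm round bars at y = +-11 mm, z = 27 mm, tips up to z = 40 mm.
- rail: Aluminium C-rail, 280 mm long, 44 wide, on a dark steel stand with two posts; its slotted face leans 35 degrees to the robot. Origin: slot centre at the OPEN end (at the robot's right), on the slotted face, 130 mm above the bench. y: level along the rail, inwards from that end; x: across it, up the slope, away from the robot; z: out of the slot, 35 degrees from vertical. The far end is closed.
- rail_mouth (a point): Middle of the channel's open end, (0, 0, -11) mm in the rail's frame, axes as the rail's. Slot 16 mm wide through lips 5 mm thick; channel behind it 34 mm wide, z = -17 to -5 mm: the hanger's foot (its underside at z = -17 to -13) has 2 mm play each way and can enter only here.
- stop_face (a point): Centre of the flat face, looking to the mouth, of the dark steel stop block clamped in the rail; axes as the rail's. The foot's end meets it when the hanger's origin is 22 mm nearer the mouth. Stop 24 mm long, its round black knob reaches 20 mm above the rail's face. It slips along the rail only if pushed with more than about 40 N.
- keeper (a joint): Angle (rad) of the keeper, a flat steel swing arm on the rail's face near the mouth, turning about the rail's z: 0 = shut, across the slot (pointing to the rail's -x), at its limit; grows as it swings out past the mouth (1.57: pointing to the rail's -y); about 2.0 at the start, limit 2.3. Stays where it is left; about 1 N at the pin moves it.
- keeper_pin (a point): Middle of the round steel pin on the free end of the keeper, along the rail's z; 14 mm across, from 8 (top of the arm) to 48 mm above the rail's face, this point 32 mm above it, 48 mm from the hinge axis. Pinch or push it here.
- keeper_hinge (a point): Point on the keeper's hinge axis level with keeper_pin: (34, 30, 32) mm in the rail's frame. At keeper angle a the pin is at (34 - 48 cos a, 30 - 48 sin a, 32) mm.
- peg_hanger: The other hanger: same white T-foot, stem and tab, but one single steel prong instead of two. Stays where it is. Origin and axes as for fork_hanger.
- reagent_bottle: White plastic bottle, 56 mm across, 115 mm tall; origin centre of its underside.
- sample_jar: Small glass jar, 42 mm across, 62 mm tall; origin centre of its underside.
- white_cap: White screw cap, 36 mm across, 18 mm tall; origin centre of its underside.
- black_cap: Black plastic ring, 38 mm across, 10 mm tall; origin centre of its underside.
- lab_spatula: Steel laboratory scoop, 160 mm long, lying flat.
- weigh_dish: White weighing dish, 70 mm across, 18 mm tall; origin centre of its underside.
- beaker: Small glass beaker, 54 mm across, 70 mm tall; origin centre of its underside.
There are look-alikes about, which are no part of the job. Leave any green, purple or red look-alike of the fork_hanger alone.

How it is judged:
By the outcome, as a careful person would: the job done as asked, in the order asked, and still so for the second after the job is handed in, with the robot touching nothing.
It also fails if it takes over 62 s, if anything falls off the work surface, if the arm or the gripper's body presses on something with over 40 N, if the wrist force passes 120 N, or if a joint passes its speed limit or range.

## Working session

There is one attempt and no reset: what is moved stays moved. The work goes in short steps, Python scripts to look and compute and a tool call to move; the robot and the scene stay as the last step left them, time stands still between calls to the robot, and variables do not carry over. Pictures are saved under pics/ and viewed, and the job is handed in when it is done.

Besides the shell and the picture viewer there is one more tool, called after "Emit:" in YAML: its name, and indented under it one key for each argument. carry_out: Moves the arm, as the interface text tells. Its arguments: {"type":"object","properties":{"rows":{"type":"array","items":{"type":"object","properties":{"angular":{"type":"array","items":{"type":"number"}},"delta_pos":{"type":"array","items":{"type":"number"}},"jaw":{"type":"number"}}}}},"required":["rows"]}

```bash
mkdir -p pics
cat > h.py <<'E'
import numpy as np, cv2
from station import r
np.set_printoptions(precision=4,suppress=True)
def snap(n,f):
    s=r.state(); p,d=r.snapshot(n); cv2.imwrite(f'pics/{f}.png',p[:,:,::-1]); np.savez(f'pics/{f}.npz',p=p,d=d,tp=s['tcp_pos'],tr=s['tcp_rot']); return p,d
E
python3 - <<'E'
from h import *
for n in('side','top','wrist'): snap(n,n+'1'); print(n,r.camera_info(n))
print(r.state(),r.grip_point_offset)
E
```

```text
side {'mtx': array([[370.6403,   0.    , 255.5018],
       [  0.    , 370.6403, 187.8337],
       [  0.    ,   0.    ,   1.    ]]), 'dist': array([0.0197, 0.    , 0.    , 0.    , 0.    ]), 'xyz': array([ 0.3177, -0.6595,  0.8176]), 'attitude': array([[ 0.9365,  0.2457, -0.2502],
       [-0.3503,  0.6908, -0.6326],
       [ 0.0174,  0.6801,  0.7329]])}
top {'mtx': array([[394.4821,   0.    , 257.2975],
       [  0.    , 394.4821, 197.7924],
       [  0.    ,   0.    ,   1.    ]]), 'dist': array([-0.139,  0.   ,  0.   ,  0.   ,  0.   ]), 'xyz': array([ 0.4404, -0.0609,  1.3585]), 'attitude': array([[-0.0296,  0.9944, -0.1017],
       [-0.9995, -0.0303, -0.005 ],
       [-0.0081,  0.1015,  0.9948]])}
wrist {'mtx': array([[312.2845,   0.    , 252.9236],
       [  0.    , 312.2845, 193.7646],
       [  0.    ,   0.    ,   1.    ]]), 'dist': array([-0.0805,  0.    ,  0.    ,  0.    ,  0.    ]), 'tool_from_camera': array([[ 1.    , -0.0013,  0.0001, -0.0008],
       [ 0.0005,  0.2875, -0.9578, -0.1807],
       [ 0.0012,  0.9578,  0.2875,  0.0738],
       [ 0.    ,  0.    ,  0.    ,  1.    ]])}
{'time_s': 0.15, 'joint_positions': array([-1.2824,  0.131 ,  1.489 , -0.    ,  1.523 , -0.0854]), 'joint_vel': array([-0.0003, -0.001 , -0.0049,  0.0011, -0.0015,  0.0001]), 'joint_efforts': array([  0.0001, -57.0066, -50.1156,  -0.0002,   0.0096,   0.    ]), 'tcp_pos': array([ 0.219 , -0.5581,  0.1928]), 'tcp_rot': array([[ 0.3651, -0.0004,  0.931 ],
       [-0.9309,  0.0014,  0.3651],
       [-0.0014, -1.    ,  0.0001]]), 'contact_force': array([ 0.4371, -0.1039,  0.8022]), 'moment': array([-0.0256,  0.022 , -0.0254]), 'width': 1.0020320206332383} -0.0187
```

View pics/side1.png

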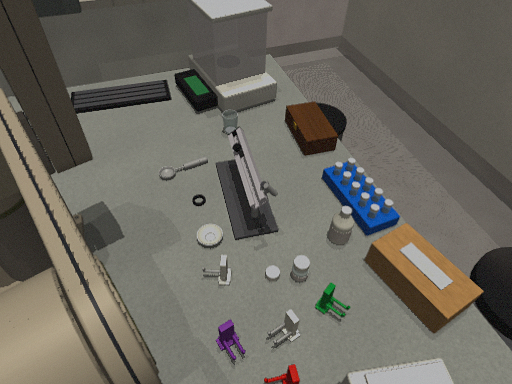

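View pics/top1.png

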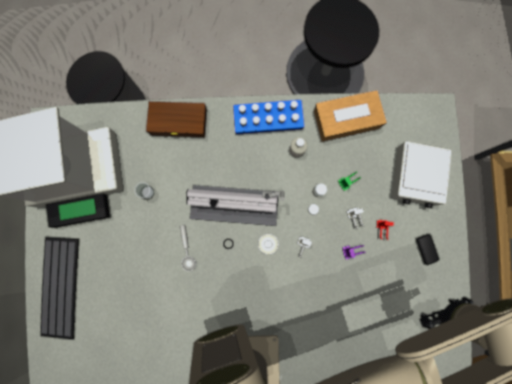

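View pics/wrist1.png

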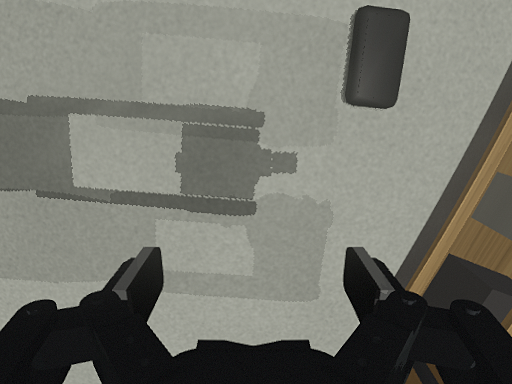

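```bash
cat >> h.py <<'E'
def load(f):
    z=np.load(f'pics/{f}.npz'); return z
def cam(n,z=None):
    c=r.camera_info(n); 
    if n=='wrist':
        T=c['tool_from_camera']; R=z['tr']@T[:3,:3]; t=z['tr']@T[:3,3]+z['tp']
    else: R,t=c['attitude'],c['xyz']
    return c['mtx'],c['dist'],R,t
def rays(n,uv,z=None):
    K,D,R,t=cam(n,z); q=cv2.undistortPoints(np.array(uv,float).reshape(-1,1,2),K,D)[:,0]
    return t,np.c_[q[:,0],-q[:,1],-np.ones(len(q))]@R.T
def cloud(n,f,box=None):
    z=load(f); d=z['d']; h,w=d.shape; x0,y0,x1,y1=box or (0,0,w,h)
    u,v=np.meshgrid(np.arange(x0,x1),np.arange(y0,y1)); uv=np.c_[u.ravel(),v.ravel()]
    t,dr=rays(n,uv,z); dd=d[y0:y1,x0:x1].ravel(); P=t+dr*dd[:,None]
    return uv,P,z['p'][y0:y1,x0:x1].reshape(-1,3),dd>0
def onplane(n,uv,h,z=None):
    t,dr=rays(n,uv,z); return t+dr*((h-t[2])/dr[:,2])[:,None]
def tri(a,uva,b,uvb,za=None,zb=None):
    t1,d1=rays(a,[uva],za);t2,d2=rays(b,[uvb],zb)
    s=np.linalg.lstsq(np.c_[d1[0],-d2[0]],t2-t1,rcond=None)[0]
    p,q=t1+s[0]*d1[0],t2+s[1]*d2[0]; return (p+q)/2,np.linalg.norm(p-q)
def proj(n,P,z=None):
    K,D,R,t=cam(n,z); q=(np.array(P,float).reshape(-1,3)-t)@R; q=q*[1,-1,-1]
    return cv2.projectPoints(q,np.zeros(3),np.zeros(3),K,D)[0][:,0]
def crop(f,x0,y0,x1,y1,k,out):
    p=load(f)['p'][y0:y1,x0:x1,::-1]; cv2.imwrite(f'pics/{out}.png',cv2.resize(p,None,fx=k,fy=k,interpolation=cv2.INTER_CUBIC))
E
python3 - <<'E'
from h import *
crop('side1',190,100,350,380,2.1,'c1') if 0 else None
crop('side1',200,110,300,250,4.2,'c1'); crop('side1',240,290,340,360,7,'c2'); crop('top1',170,170,310,240,5.6,'c3'); crop('top1',290,190,400,270,7,'c4')
for n,f,b in(('side','side1',(270,308,304,348)),('top','top1',(345,203,370,230))):
    uv,P,c,ok=cloud(n,f,b); m=ok&(P[:,2]>.006); print(n,m.sum(),P[m].min(0),P[m].max(0)); 
    m=ok&(P[:,2]>.06);print(m.sum(),P[m].mean(0))
E
```

```text
side 476 [ 0.4668 -0.4085  0.006 ] [ 0.5325 -0.3686  0.0811]
145 [ 0.5139 -0.3857  0.0744]
top 163 [ 0.46   -0.4338  0.006 ] [ 0.5507 -0.3611  0.0819]
47 [ 0.5177 -0.3832  0.0753]
```

View pics/c1.png

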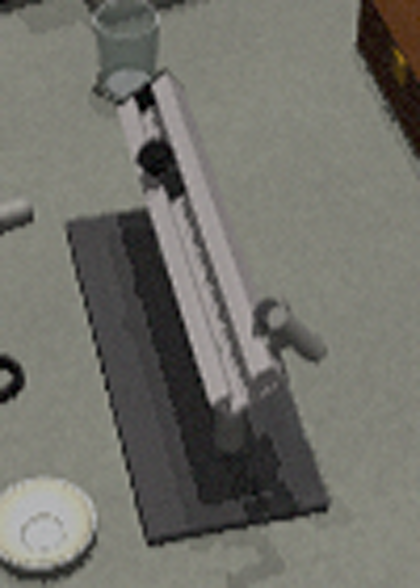

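View pics/c2.png

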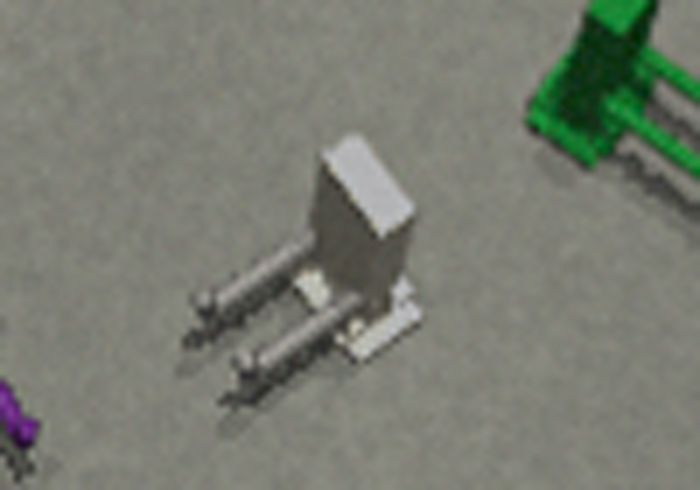

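View pics/c3.png

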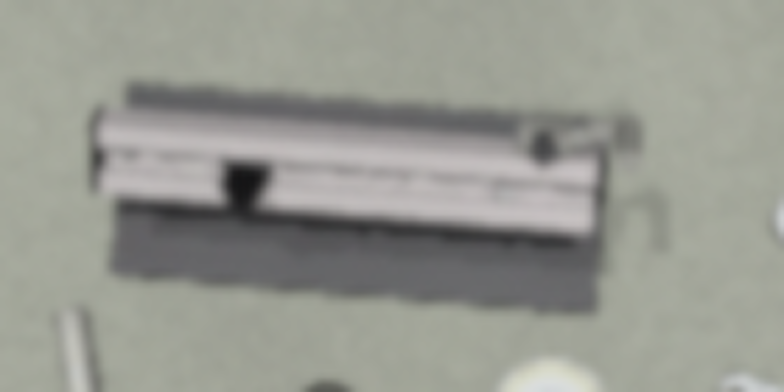

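View pics/c4.png

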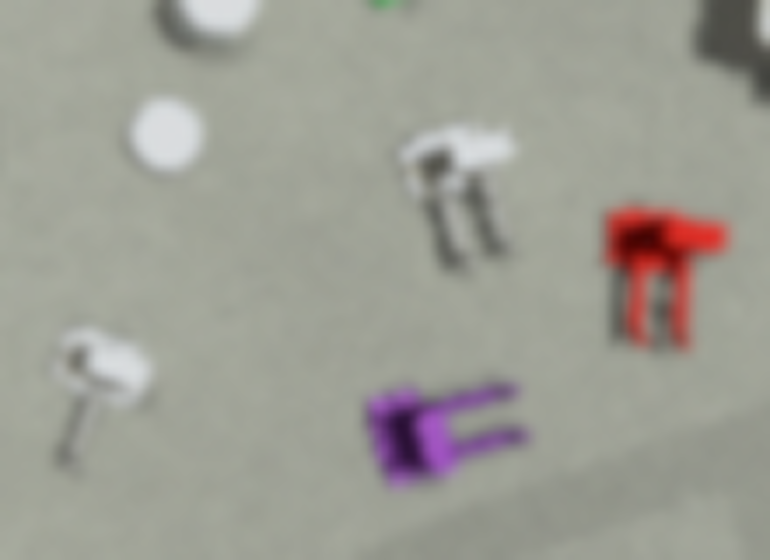

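Run:
```python
from h import *
c=np.array([(322,152),(355,133),(415,207),(383,237)])/7+[240-.43,290-.43]
P=onplane('side',c,.078);print('tab',P,P.mean(0)); 
print([np.linalg.norm(P[i]-P[(i+1)%4]) for i in range(4)])
t=np.array([(205,303),(246,362)])/7+[240-.43,290-.43]; T=onplane('side',t,.040); print('tips',T)
a=P.mean(0)-T.mean(0); print('hx yaw from tips',np.degrees(np.arctan2(a[1],a[0])),np.linalg.norm(a[:2]))
e=(P[0]-P[3])+(P[1]-P[2]); print('y yaw',np.degrees(np.arctan2(e[1],e[0])))
# rail
uv,P,col,ok=cloud('side','side1',(215,120,290,245))
m=ok&(P[:,2]>.09)&(col.min(1)>130); Q=P[m]; print(m.sum(),Q.min(0),Q.max(0))
for k in range(4):
    c0=Q.mean(0); n=np.linalg.svd(Q-c0)[2][2]; n*=np.sign(n[2]); d=(Q-c0)@n; Q=Q[abs(d)<max(.002,1.5*d.std())] if k<3 else Q
print(len(Q),c0,n,'tilt',np.degrees(np.arccos(n[2])),'dir',np.degrees(np.arctan2(n[1],n[0])),d.std())
yr=np.array([-n[1],n[0],0])*-1; yr/=np.linalg.norm(yr)
if yr[1]<0: yr=-yr
xr=np.cross(yr,n); print('y',yr,'x',xr)
s=(Q-c0)@yr; t=(Q-c0)@xr; print(s.min(),s.max(),np.percentile(s,[1,99]),np.percentile(t,[1,99]))
for n_ in('side','top'):
  uv,P,col,ok=cloud(n_,n_+'1',(215,120,290,245) if n_=='side' else (180,180,290,225)); m=ok&(P[:,2]>.09)
  L=np.c_[(P-c0)@xr,(P-c0)@yr,(P-c0)@n][m]
  print(n_,L.min(0),L.max(0)); k=L[:,2]>.012
  for l,q in zip(L[k],uv[m][k]): print(q,(l*1000).round(),end=';') 
  print()
```

```text
tab [[ 0.5065 -0.37    0.078 ]
 [ 0.5182 -0.368   0.078 ]
 [ 0.5254 -0.3947  0.078 ]
 [ 0.5128 -0.3996  0.078 ]] [ 0.5157 -0.3831  0.078 ]
[np.float64(0.01182584447069696), np.float64(0.027639051026962857), np.float64(0.013470271888016765), np.float64(0.03022637710854308)]
tips [[ 0.4643 -0.3862  0.04  ]
 [ 0.4692 -0.4065  0.04  ]]
hx yaw from tips 15.141443174323744 0.05073734273905434
y yaw 103.57473266358386
788 [ 0.5234 -0.111   0.1072] [0.587  0.169  0.1463]
586 [0.5539 0.0111 0.1318] [-0.5766  0.0627  0.8146] tilt 35.44863995393085 dir 173.79772629266628 0.0009270031323670872
y [ 0.108   0.9941 -0.    ] x [ 0.8099 -0.088   0.58  ]
-0.1221173925857212 0.15696767885496357 [-0.1188  0.1535] [-0.0224  0.0209]
side [-0.0244 -0.1448 -0.0243] [0.058  0.1642 0.0483]
[235 143] [-0. 86. 18.];[236 143] [ 4. 81. 21.];[237 143] [ 7. 78. 20.];[238 143] [ 9. 76. 20.];[234 144] [-3. 84. 19.];[235 144] [ 1. 78. 22.];[236 144] [ 3. 76. 21.];[237 144] [ 6. 75. 21.];[238 144] [ 9. 71. 21.];[239 144] [11. 72. 19.];[233 145] [-8. 84. 18.];[234 145] [-4. 79. 21.];[235 145] [-0. 75. 22.];[236 145] [ 1
[... 4831 characters left out ...]
;[214 201] [ 9. 68. 17.];[215 201] [ 7. 65. 15.];[209 202] [ 2. 84. 15.];[210 202] [ 3. 81. 16.];[211 202] [ 3. 77. 16.];[212 202] [ 4. 74. 17.];[213 202] [ 4. 71. 16.];[214 202] [ 5. 68. 17.];[215 202] [ 5. 65. 17.];[216 202] [ 5. 62. 17.];[210 203] [ 2. 80. 21.];[211 203] [ 2. 77. 20.];[212 203] [-2. 75. 13.];[213 203] [ 2. 71. 19.];[214 203] [ 1. 68. 17.];[215 203] [ 1. 65. 17.];[216 203] [ 3. 61. 20.];[210 204] [-5. 81. 15.];[212 204] [-5. 75. 13.];[213 204] [-4. 71. 15.];[214 204] [-3. 68. 16.];[215 204] [-2. 65. 18.];[216 204] [-3. 62. 16.];[211 205] [-6. 77. 18.];[212 205] [-6. 74. 18.];[213 205] [-5. 71. 19.];[214 205] [-7. 68. 16.];[215 205] [-7. 65. 15.];[213 206] [-10.  71.  17.];
```

Emit:
carry_out:
  rows:
    - {"delta_pos":[0.6,0.35,-0.05],"angular":[0,0,2],"jaw":0}
    - {"delta_pos":[1.2,0.7,-0.1],"angular":[0,0,4],"jaw":0}
    - {"delta_pos":[1.8,1.05,-0.15],"angular":[0,0,6],"jaw":0}
    - {"delta_pos":[2.4,1.4,-0.2],"angular":[0,0,8],"jaw":0}
    - {"delta_pos":[3.0,1.75,-0.25],"angular":[0,0,10],"jaw":0}
    - {"delta_pos":[3.6,2.1,-0.3],"angular":[0,0,12],"jaw":0}
    - {"delta_pos":[4.2,2.45,-0.35],"angular":[0,0,14],"jaw":0}
    - {"delta_pos":[4.8,2.8,-0.4],"angular":[0,0,16],"jaw":0}
    - {"delta_pos":[4.95,2.92,-0.4],"angular":[0,0,16.6],"jaw":0}
    - {"delta_pos":[4.95,2.92,-0.4],"angular":[0,0,16.6],"jaw":0}

```text
time_s: 1.4
tcp_pos: [0.5161, -0.3829, 0.1691]
tcp_rot: [[0.969, -0.001, -0.249], [0.249, 0.0, 0.969], [-0.001, -1.0, 0.001]]
contact_force: [0.0, -1.0, -0.1]
width: 0.998
```

Run:
```python
from h import *
snap('wrist','w2'); s=r.state(); print(s['tcp_pos'],s['tcp_rot'],s['joint_positions'],s['time_s'])
```

```text
[ 0.5156 -0.3836  0.1694] [[ 0.9689 -0.0008 -0.2473]
 [ 0.2473 -0.      0.9689]
 [-0.0008 -1.      0.0002]] [-0.7191  0.2566  1.3899 -0.0005  1.4957 -0.9689] 1.45
```

View pics/w2.png

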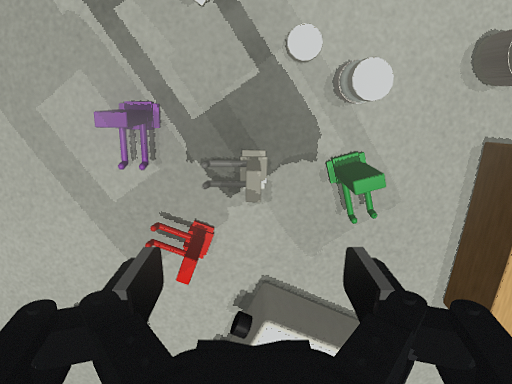

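Run:
```python
from h import *
crop('w2',190,135,290,215,7,'c5')
uv,P,col,ok=cloud('wrist','w2',(195,140,285,215))
m=ok&(P[:,2]>.072)&(P[:,2]<.085); Q=P[m]; print(m.sum(),Q.mean(0)); 
rc=cv2.minAreaRect((Q[:,:2]*1000).astype(np.float32)); print(rc)
m=ok&(P[:,2]>.019)&(P[:,2]<.045);Q=P[m];print(Q.min(0),Q.max(0))
```

```text
521 [ 0.5161 -0.382   0.078 ]
((516.2802124023438, -382.6456298828125), (13.780213356018066, 29.578811645507812), 14.372078895568848)
[ 0.4634 -0.4078  0.0193] [ 0.5192 -0.3671  0.0442]
```

View pics/c5.png

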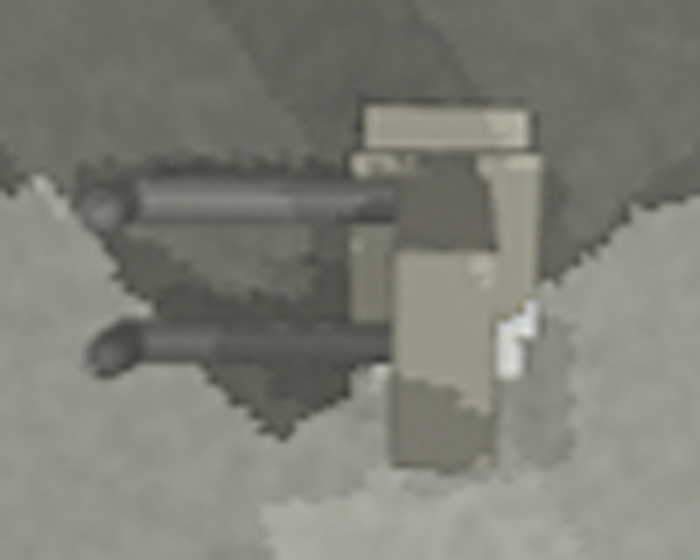

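Emit:
carry_out:
  rows:
    - {"delta_pos":[0.012,0.017,-0.8],"angular":[0,0,0],"jaw":0}
    - {"delta_pos":[0.012,0.017,-1.4],"angular":[0,0,0],"jaw":0}
    - {"delta_pos":[0.012,0.017,-1.9],"angular":[0,0,0],"jaw":0}
    - {"delta_pos":[0.012,0.017,-2.13],"angular":[0,0,0],"jaw":0}
    - {"delta_pos":[0.012,0.017,-2.13],"angular":[0,0,0],"jaw":255}
    - {"delta_pos":[0.012,0.017,-2.13],"angular":[0,0,0],"jaw":255}
    - {"delta_pos":[0.012,0.017,-2.13],"angular":[0,0,0],"jaw":255}
    - {"delta_pos":[0.012,0.017,-2.13],"angular":[0,0,0],"jaw":255}
    - {"delta_pos":[0.012,0.017,-2.13],"angular":[0,0,0],"jaw":255}
    - {"delta_pos":[0.012,0.017,-2.13],"angular":[0,0,0],"jaw":255}
    - {"delta_pos":[0.012,0.017,-2.13],"angular":[0,0,0],"jaw":255}

```text
time_s: 2.82
tcp_pos: [0.5168, -0.3823, 0.0418]
tcp_rot: [[0.968, -0.0, -0.249], [0.249, 0.0, 0.968], [-0.0, -1.0, 0.0]]
contact_force: [-0.4, -0.1, 0.2]
width: 0.004
```

Run:
```python
from h import *
snap('side','s3');s=r.state(); print(s['tcp_pos'],s['tcp_rot'],s['joint_positions'],s['time_s'],s['width'],s['contact_force'])
crop('side1',200,110,300,250,4.2,'c1')
```

```text
[ 0.5168 -0.3823  0.0417] [[ 0.9685 -0.0001 -0.249 ]
 [ 0.249   0.0001  0.9685]
 [-0.0001 -1.      0.0001]] [-0.7166  0.3576  1.5079 -0.      1.2763 -0.9683] 2.875 0.004534191305525153 [ 0.1608  0.1298 -0.2738]
```

View pics/s3.png

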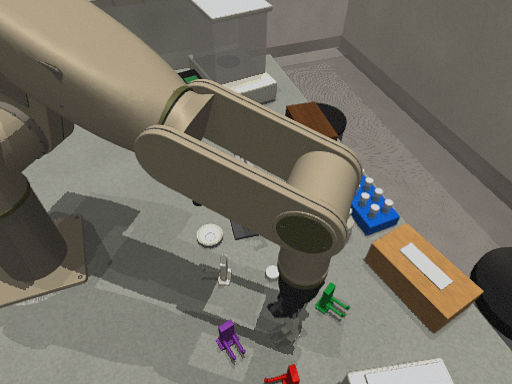

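Run:
```python
from h import *
snap('wrist','w3');snap('top','t3'); crop('top1',290,180,400,260,7,'c6');crop('t3',290,180,400,260,7,'c6')
```

```text
(no output)
```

View pics/w3.png

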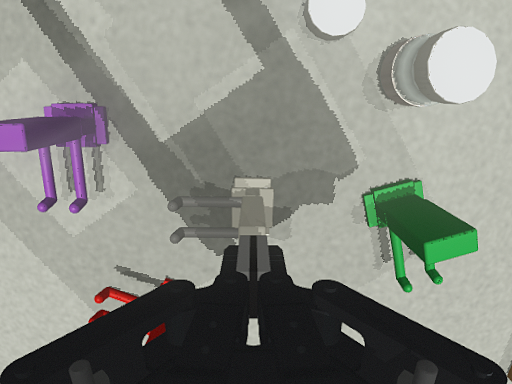

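View pics/c6.png

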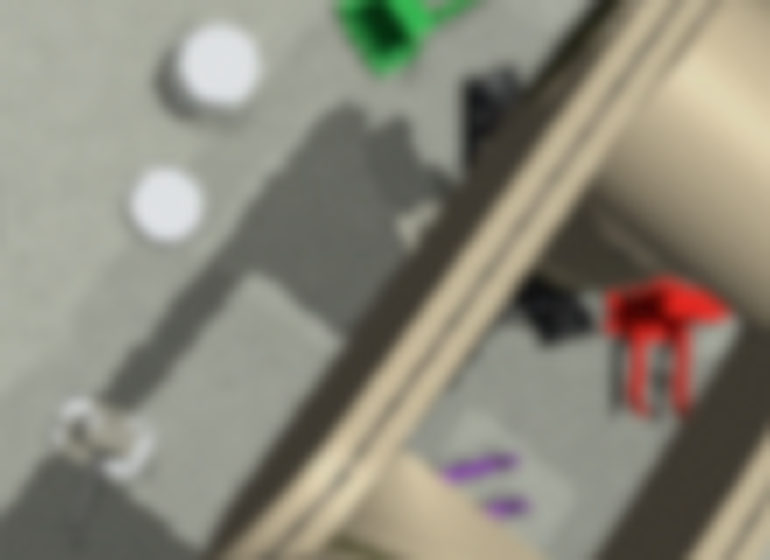

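Run:
```python
from h import *
crop('w3',160,160,340,330,4.4,'c7')
d=load('w3')['d']; print((d[170:330:6,235:275:4]*1000).round().astype(int))
uv,P,col,ok=cloud('wrist','w3',(225,165,285,330))
m=ok&(P[:,2]>-.01)
for q in range(170,330,8):
    k=(uv[:,0]==254)&(uv[:,1]==q); print(q,P[k],col[k])
```

```text
[[225 227 227 226 227 226 226 226 227 227]
 [228 229 229 227 229 228 228 227 227 228]
 [223 223 222 221 224 223 222 223 222 229]
 [222 222 223 222 222 222 223 221 223 223]
 [224 223 223 208 208 209 208 224 225 223]
 [202 202 196 194 196 197 196 225 224 225]
 [202 204 185 185   0 185 186 189 227 226]
 [228 229 176 175 175 175 175 178 228 227]
 [229 168 166 166 164 166 167 168 228 229]
 [231 158 158 158 158 158 159 159 230 230]
 [209 157 155 156 156 156 156 156 234 240]
 [211 149 149 150 149 150 149 149 242 241]
 [241 143 143 143 143 144 142 144 243 244]
 [147 137 137 138 137 137 138 137 137 146]
 [141 132 133 132 132 132 133 131 132 141]
 [136 127 126 127 128 127 127 127 126 136]
 [129 122 122 123 123 122 122 123 122 131]
 [117 116 119 119 119 118 119 118 116 116]
 [109 113 112 119 121 119 112 112 112 110]
 [109 108 109 112 121 120 108 110 108 108]
 [103 106 105 112 121 122 110 105 104 104]
 [100 102 101 111 122 123 110 101 101 101]
 [ 98 100  99 111 122 124 111  98  98  99]
 [ 88  87  97 114 125 124 111  98  88  88]
 [ 85  88  98 113 124 125 113  97  88  86]
 [ 81  89 111 113 264 264
[... 291 characters left out ...]
 119 108]]
210 [[ 0.5142 -0.3678  0.0558]] [[118 118 108]]
218 [[ 0.5143 -0.3685  0.0664]] [[120 119 108]]
226 [[ 0.5142 -0.3682  0.0783]] [[122 121 110]]
234 [[ 0.5152 -0.3721  0.0791]] [[152 151 138]]
242 [[ 0.5147 -0.3703  0.0922]] [[36 36 35]]
250 [[ 0.5146 -0.37    0.1007]] [[36 34 32]]
258 [[ 0.5147 -0.3706  0.1068]] [[32 31 30]]
266 [[ 0.5147 -0.3706  0.1133]] [[31 32 29]]
274 [[ 0.515  -0.3719  0.117 ]] [[34 34 33]]
282 [[ 0.5157 -0.3748  0.1179]] [[31 30 33]]
290 [[ 0.5167 -0.3784  0.1178]] [[28 29 29]]
298 [[ 0.5176 -0.3821  0.1175]] [[30 29 29]]
306 [[ 0.5187 -0.3863  0.1168]] [[23 24 23]]
314 [[ 0.5197 -0.3899  0.1169]] [[26 24 27]]
322 [[ 0.5451 -0.486   0.0005]] [[186 188 178]]
```

View pics/c7.png

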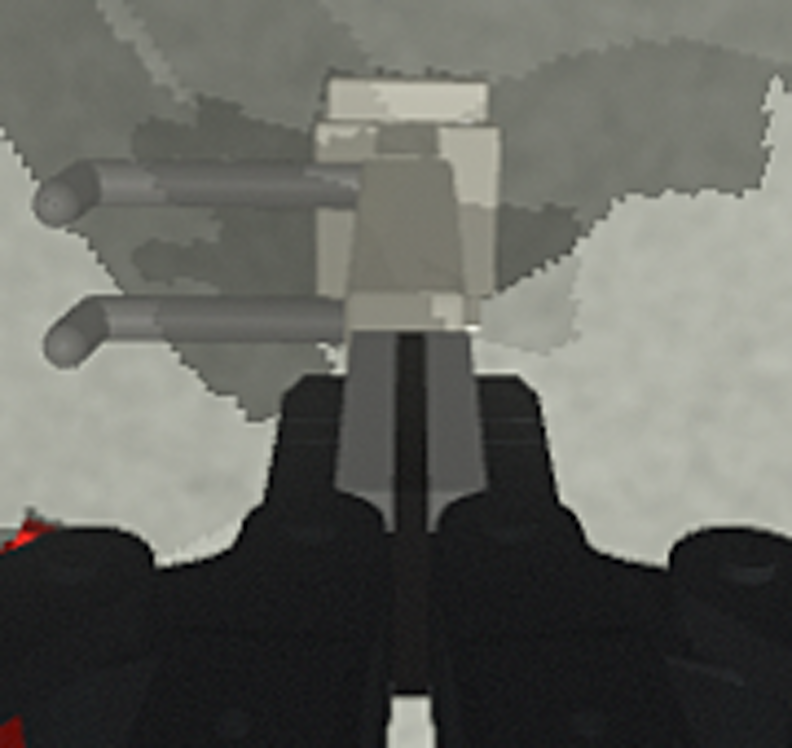

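Run:
```python
from h import *
for f in('w2','w3'):
    uv,P,col,ok=cloud('wrist',f,(0,230,512,384)); z=load(f)
    L=(P-z['tp'])@z['tr']*1000
    m=ok&(L[:,1]<-5)&(L[:,1]>-200)&(P[:,2]>.05)&(col.max(1)<110)
    print(f,L[m].max(0),L[m].min(0))
    k=m&(L[:,1]>-60); o=np.argsort(-L[k][:,1])[:2000:100]
    for q,l,c in zip(uv[k][o],L[k][o],col[k][o]): print(q,l.round(),c)
```

```text
w2 [ 74.9751 -51.1899  21.8377] [ -74.0799 -134.9737  -11.597 ]
[161 265] [-43. -51.   0.] [22 16 15]
[152 247] [-45. -54.  11.] [82 87 82]
[160 266] [-42. -55.   2.] [35 30 29]
[349 249] [ 43. -57.  12.] [30 33 30]
[156 249] [-42. -58.  12.] [41 38 34]
[132 258] [-53. -59.   8.] [46 46 44]
[150 251] [-44. -60.  12.] [76 74 72]
w3 [115.4709  -8.3311  22.9751] [ -67.9394 -134.7579  -74.8258]
[400 230] [90. -8. -0.] [35 71 39]
[405 241] [ 92. -13.  -6.] [29 68 34]
[409 230] [ 91. -18.   4.] [33 74 39]
[412 243] [ 91. -22.  -3.] [27 67 32]
[433 230] [100. -26.   7.] [33 77 40]
[416 237] [ 89. -28.   4.] [31 72 36]
[442 231] [102. -31.   8.] [33 77 39]
[422 254] [ 92. -32.  -4.] [23 67 32]
[458 231] [109. -34.  10.] [37 77 44]
[450 234] [104. -36.   9.] [36 76 41]
[265 237] [  6. -45.  12.] [86 86 84]
[239 239] [ -6. -47.  12.] [97 98 90]
[257 242] [  2. -49.  11.] [81 81 78]
[250 242] [ -1. -51.  12.] [46 46 44]
[224 253] [-13. -52.   8.] [27 27 27]
[252 246] [  0. -54.  12.] [37 36 33]
[232 257] [ -9. -56.   7.] [34 35 33]
[226 257] [-11. -58.   8.] [35 35 34]
[278 259] [ 11. -59.   8.] [35 35 33]
```

Run:
```python
from h import *
crop('s3',250,260,340,350,6.6,'c8')
uv,P,col,ok=cloud('side','s3',(255,270,330,345))
m=ok&(col.max(1)<95)&(P[:,2]>.04)&(np.linalg.norm(P[:,:2]-[.517,-.382],axis=1)<.05)
o=np.argsort(P[m][:,2])[:200:10]
for q,p,c in zip(uv[m][o],P[m][o],col[m][o]): print(q,p,c)
print(proj('side',[[.517,-.382,.042],[.517,-.382,.08]]))
```

```text
[286 323] [ 0.5065 -0.3794  0.0402] [84 84 75]
[290 327] [ 0.5102 -0.3914  0.0437] [90 88 79]
[287 322] [ 0.5074 -0.3811  0.0485] [90 90 79]
[295 327] [ 0.5179 -0.3979  0.0521] [94 91 82]
[294 327] [ 0.515  -0.3985  0.0558] [91 92 82]
[289 321] [ 0.5093 -0.3848  0.0601] [89 87 78]
[289 320] [ 0.5089 -0.3848  0.0653] [92 89 81]
[293 324] [ 0.5117 -0.3973  0.071 ] [87 87 78]
[291 320] [ 0.5101 -0.3899  0.0756] [86 85 75]
[296 317] [ 0.5196 -0.3915  0.0859] [61 64 57]
[295 317] [ 0.5162 -0.3928  0.0913] [63 59 59]
[300 310] [ 0.5305 -0.3849  0.0966] [54 52 50]
[294 316] [ 0.5125 -0.3938  0.1011] [68 67 66]
[298 312] [ 0.5222 -0.3908  0.1059] [67 64 66]
[296 312] [ 0.5163 -0.3923  0.1134] [44 47 47]
[296 311] [ 0.5145 -0.394   0.1227] [27 20 27]
[287 317] [ 0.4922 -0.4002  0.126 ] [71 68 60]
[291 311] [ 0.5038 -0.3928  0.1283] [17 23 20]
[288 316] [ 0.4936 -0.401   0.1311] [34 35 37]
[290 310] [ 0.5016 -0.392   0.1327] [21 18 20]
[[291.0379 322.1252]
 [292.6416 314.4353]]
```

View pics/c8.png

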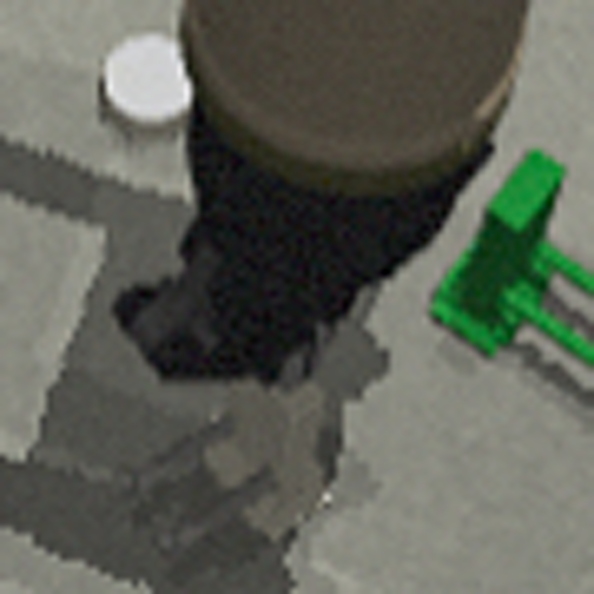

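Emit:
carry_out:
  rows:
    - {"delta_pos":[0,0,0],"angular":[0,0,0],"jaw":0}
    - {"delta_pos":[0,0,0],"angular":[0,0,0],"jaw":0}
    - {"delta_pos":[0,0,0],"angular":[0,0,0],"jaw":0}
    - {"delta_pos":[0,0,0],"angular":[0,0,0],"jaw":0}
    - {"delta_pos":[0,0,0],"angular":[0,0,0],"jaw":0}
    - {"delta_pos":[0,0,0],"angular":[0,0,0],"jaw":0}
    - {"delta_pos":[0,0,0],"angular":[0,0,0],"jaw":0}
    - {"delta_pos":[0,0,-0.2],"angular":[0,0,0],"jaw":0}
    - {"delta_pos":[0,0,-0.45],"angular":[0,0,0],"jaw":0}
    - {"delta_pos":[0,0,-0.65],"angular":[0,0,0],"jaw":0}
    - {"delta_pos":[0,0,-0.65],"angular":[0,0,0],"jaw":0}

```text
time_s: 4.35
tcp_pos: [0.5155, -0.3812, 0.0004]
tcp_rot: [[0.969, -0.003, -0.249], [0.249, 0.002, 0.969], [-0.002, -1.0, 0.003]]
contact_force: [-0.0, 0.5, 0.1]
width: 1.003
```

Emit:
carry_out:
  rows:
    - {"delta_pos":[0,0,0],"angular":[0,0,0],"jaw":255}
    - {"delta_pos":[0,0,0],"angular":[0,0,0],"jaw":255}
    - {"delta_pos":[0,0,0],"angular":[0,0,0],"jaw":255}
    - {"delta_pos":[0,0,0],"angular":[0,0,0],"jaw":255}
    - {"delta_pos":[0,0,0],"angular":[0,0,0],"jaw":255}
    - {"delta_pos":[0,0,0],"angular":[0,0,0],"jaw":255}
    - {"delta_pos":[0,0,0],"angular":[0,0,0],"jaw":255}
    - {"delta_pos":[0,0,0],"angular":[0,0,0],"jaw":255}

```text
time_s: 5.35
tcp_pos: [0.517, -0.3826, 0.0032]
tcp_rot: [[0.969, 0.0, -0.249], [0.249, -0.0, 0.969], [0.0, -1.0, -0.0]]
contact_force: [-0.9, -0.4, 4.4]
width: 0.153
```

Run:
```python
from h import *
def fr(yaw,tilt=35):
    a=np.radians(yaw);t=np.radians(tilt); f=np.array([np.cos(a),np.sin(a),0]);y=np.array([-np.sin(a),np.cos(a),0])
    z=-np.sin(t)*f+[0,0,np.cos(t)]; return np.c_[np.cross(y,z),y,z]
c0=np.array([.5539,.0111,.1318])
for n_,b in(('side',(215,120,290,245)),('top',(180,180,290,225))):
  uv,P,col,ok=cloud(n_,n_+'1',b)
  for yaw in(-6.2,):
    F=fr(yaw); L=(P-c0)@F*1000; m=ok&(abs(L[:,2])<5)&(P[:,2]>.1); 
    # plane check
    A=np.c_[L[m][:,:2],np.ones(m.sum())]; k=abs(L[m][:,2])<3; co=np.linalg.lstsq(A[k],L[m][k][:,2],rcond=None)[0]; print(n_,'plane',co*[57.3,57.3,1])
    S=np.arange(-105,150,10); lo=[];hi=[]
    for s in S:
        q=m&(abs(L[:,1]-s)<5); t=L[q][:,0]; lo.append(t.min());hi.append(t.max())
    lo,hi=np.array(lo),np.array(hi); print(np.c_[S,lo,hi].round(0).astype(int).tolist())
    for e in(lo,hi):
        g=abs(e-np.median(e))<4; p=np.polyfit(S[g],e[g],1); print('slope deg',np.degrees(p[0]),p[1],g.sum())
    q=m&(abs(L[:,0])<25); print('y ext',np.percentile(L[q][:,1],[0,.5,99.5,100]))
```

```text
side plane [ 0.2823 -0.0067 -0.1012]
[[-105, -23, 31], [-95, -23, 27], [-85, -23, 40], [-75, -23, 40], [-65, -22, 20], [-55, -23, 21], [-45, -23, 21], [-35, -23, 21], [-25, -23, 21], [-15, -23, 21], [-5, -23, 22], [5, -23, 21], [15, -23, 21], [25, -22, 21], [35, -23, 22], [45, -22, 21], [55, -23, 21], [65, -23, 22], [75, -23, 20], [85, -22, 22], [95, -23, 22], [105, -22, 22], [115, -22, 21], [125, -22, 21], [135, -22, 22], [145, -22, 21]]
slope deg 0.17531528068937688 -22.758897831387362 26
slope deg 0.1438589636079492 21.28347234796995 22
y ext [-122.6302 -121.4247  161.0271  164.2538]
top plane [ 0.4837 -0.0455 -1.332 ]
[[-105, -20, 44], [-95, -22, 41], [-85, -19, 43], [-75, -18, 23], [-65, -22, 24], [-55, -21, 22], [-45, -22, 24], [-35, -19, 23], [-25, -20, 23], [-15, -22, 23], [-5, -20, 24], [5, -20, 24], [15, -21, 25], [25, -20, 22], [35, -19, 22], [45, -20, 23], [55, -21, 23], [65, -23, 23], [75, 6, 22], [85, -18, 24], [95, -21, 23], [105, -22, 23], [115, -20, 24], [125, -20, 25], [135, -21, 24], [145, -22, 23]]
slope deg -0.06419719896395015 -20.56291003075966 25
slope deg 0.15423400644887972 23.215251347972348 23
y ext [-122.9949 -121.9015  159.6543  160.6511]
```

```bash
cat >> h.py <<'E'
from scipy.spatial.transform import Rotation as Ro
def fr(yaw,tilt=35):
    a=np.radians(yaw);t=np.radians(tilt); f=np.array([np.cos(a),np.sin(a),0]);y=np.array([-np.sin(a),np.cos(a),0])
    z=-np.sin(t)*f+[0,0,np.cos(t)]; return np.c_[np.cross(y,z),y,z]
def tool(F): return np.c_[F[:,0],-F[:,2],F[:,1]]
E
python3 - <<'E'
from h import *
F=fr(-6.36); O=np.array([.5539,.0111,.1318])+F@[.0001,-.1218,-.0005]; print('O',O)
s=r.state(); 
# commanded pose
Tc=tool(F); rv=Ro.from_matrix(Tc@s['tcp_rot'].T).as_rotvec(degrees=True); print('rotvec units',rv/5,np.linalg.norm(rv))
hang=O+F@[0,-.10,-.013]; tcp=hang-F[:,2]*.003; print(tcp,(tcp-s['tcp_pos'])/.06, s['tcp_pos'])
for n,f in(('side','side1'),):
  for nm,b in(('bottle',(325,205,360,250)),('jar',(288,252,314,285))):
    uv,P,c,ok=cloud(n,f,b); m=ok&(P[:,2]>.01); print(nm,P[m].mean(0),P[m].max(0))
E
```

```text
O [ 0.5408 -0.11    0.1314]
rotvec units [ 0.4993 -7.0166 -4.0232] 40.51779322645325
[ 0.5388 -0.2104  0.1183] [0.3631 2.8693 1.9193] [ 0.517  -0.3826  0.0032]
bottle [ 0.7456 -0.1988  0.0622] [ 0.8275 -0.1134  0.1193]
jar [ 0.5902 -0.271   0.0474] [ 0.6138 -0.2448  0.0665]
```

Emit:
carry_out:
  rows:
    - {"delta_pos":[0,0,0.5],"angular":[0,0,0],"jaw":255}
    - {"delta_pos":[0,0,1.3],"angular":[0,0,0],"jaw":255}
    - {"delta_pos":[0,0.2,2.0],"angular":[0,0,0],"jaw":255}
    - {"delta_pos":[0.1,0.7,2.4],"angular":[0.1,-1.4,-0.8],"jaw":255}
    - {"delta_pos":[0.2,1.3,2.4],"angular":[0.2,-2.8,-1.6],"jaw":255}
    - {"delta_pos":[0.3,1.9,2.3],"angular":[0.3,-4.2,-2.4],"jaw":255}
    - {"delta_pos":[0.36,2.4,2.1],"angular":[0.4,-5.6,-3.2],"jaw":255}
    - {"delta_pos":[0.36,2.87,2.0],"angular":[0.5,-7.02,-4.02],"jaw":255}
    - {"delta_pos":[0.36,2.87,1.92],"angular":[0.5,-7.02,-4.02],"jaw":255}
    - {"delta_pos":[0.36,2.87,1.92],"angular":[0.5,-7.02,-4.02],"jaw":255}
    - {"delta_pos":[0.36,2.87,1.92],"angular":[0.5,-7.02,-4.02],"jaw":255}

```text
time_s: 6.72
tcp_pos: [0.54, -0.2117, 0.1204]
tcp_rot: [[0.813, 0.572, 0.11], [-0.089, -0.065, 0.994], [0.575, -0.818, -0.002]]
contact_force: [0.3, -0.4, -0.3]
width: 0.156
```

Run:
```python
from h import *
snap('wrist','w4');snap('side','s4'); s=r.state(); print(s['tcp_pos'],s['tcp_rot'],s['joint_positions'],s['width'],s['contact_force'],s['time_s'])
```

```text
[ 0.5398 -0.2115  0.12  ] [[ 0.8133  0.5713  0.1103]
 [-0.0897 -0.0642  0.9939]
 [ 0.5749 -0.8182 -0.001 ]] [-0.6821 -0.4541  2.2824  0.4348  0.8279 -0.7892] 0.15334917720087984 [-0.8819 -0.9283 -0.6056] 6.825
```

View pics/w4.png

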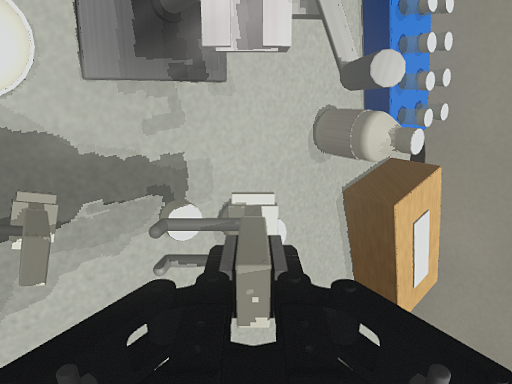

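View pics/s4.png

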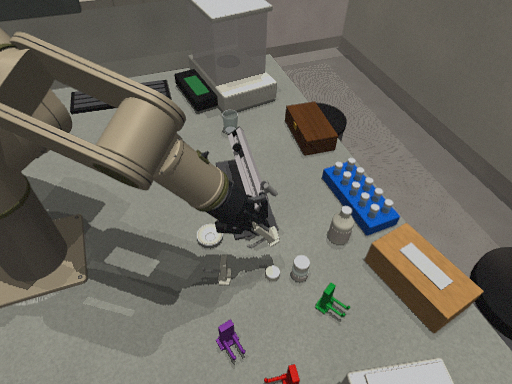

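Run:
```python
from h import *
z=load('w4'); crop('w4',190,0,430,100,3.3,'c9'); crop('w4',140,185,310,345,4.6,'c10')
uv,P,col,ok=cloud('wrist','w4'); L=(P-z['tp'])@z['tr']*1000
# hanger region
m=ok&(uv[:,1]>185)&(uv[:,1]<215)&(uv[:,0]>225)&(uv[:,0]<282)&(abs(L[:,1])<40)
for v in(194,198,202,206,210):
    k=m&(uv[:,1]==v); q=L[k]; print(v,uv[k][:,0].min(),uv[k][:,0].max(),q.mean(0).round(1),q[:,0].min().round(1),q[:,0].max().round(1))
# rail region
m=ok&(uv[:,0]>195)&(uv[:,0]<300)&(uv[:,1]<60)
for v in(5,15,25,35,45,50,53):
    for u in range(200,300,6):
        k=m&(uv[:,1]==v)&(uv[:,0]==u)
        if k.any(): print((u,v),L[k][0].round().astype(int).tolist(),end=' ')
    print()
```

```text
194 231 274 [ 0.1 -3.8 21.2] -12.7 12.9
198 231 273 [-0.6 -3.8 18.7] -12.7 12.3
202 229 276 [ 0.1 -3.2 16. ] -14.4 14.5
206 228 277 [ 0.1 -5.6 14.3] -14.4 14.7
210 229 277 [ 0.4 -8.1 12.7] -14.0 14.7
(200, 5) [-43, 103, 152] (206, 5) [-22, -16, 120] (212, 5) [-20, -14, 120] (218, 5) [-17, -15, 120] (224, 5) [-14, -14, 120] (230, 5) [-11, -10, 121] (236, 5) [-9, 3, 125] (242, 5) [-6, 4, 125] (248, 5) [-2, 2, 124] (254, 5) [1, 3, 125] (260, 5) [4, 3, 124] (266, 5) [7, -13, 120] (272, 5) [10, -15, 120] (278, 5) [12, -13, 120] (284, 5) [15, -15, 120] (290, 5) [18, -15, 120] (296, 5) [21, -14, 120] 
(200, 15) [-44, 104, 145] (206, 15) [-22, -16, 115] (212, 15) [-20, -15, 115] (218, 15) [-17, -14, 115] (224, 15) [-14, -15, 115] (230, 15) [-11, -11, 116] (236, 15) [-9, 1, 119] (242, 15) [-6, 2, 119] (248, 15) [-2, 2, 119] (254, 15) [1, 4, 120] (260, 15) [4, 2, 119] (266, 15) [7, -14, 115] (272, 15) [10, -13, 116] (278, 15) [12, -16, 115] (284, 15) [15, -15, 115] (290, 15) [18, -16, 115] (296, 15) [22, -11, 116] 
(200, 25) [-44, 102, 136] (206, 25) [-23, -16, 111] (212, 25) [-20, -15, 111] (
[... 1286 characters left out ...]
 [-12, 1, 101] (236, 50) [-9, 2, 102] (242, 50) [-6, 2, 101] (248, 50) [-2, 3, 102] (254, 50) [1, 2, 101] (260, 50) [4, 2, 101] (266, 50) [7, 2, 102] (272, 50) [11, 3, 102] (278, 50) [14, 3, 102] (284, 50) [17, 0, 101] (290, 50) [40, 174, 127] (296, 50) [47, 180, 128] 
(200, 53) [-45, 103, 114] (206, 53) [-40, 108, 115] (212, 53) [-35, 109, 115] (218, 53) [-30, 112, 115] (224, 53) [-25, 117, 116] (230, 53) [-21, 131, 118] (236, 53) [-16, 135, 119] (242, 53) [-10, 138, 119] (248, 53) [-4, 143, 120] (254, 53) [1, 148, 120] (260, 53) [7, 152, 121] (266, 53) [14, 155, 121] (272, 53) [20, 161, 122] (278, 53) [26, 163, 123] (284, 53) [33, 169, 123] (290, 53) [40, 174, 124] (296, 53) [47, 179, 125]
```

View pics/c9.png

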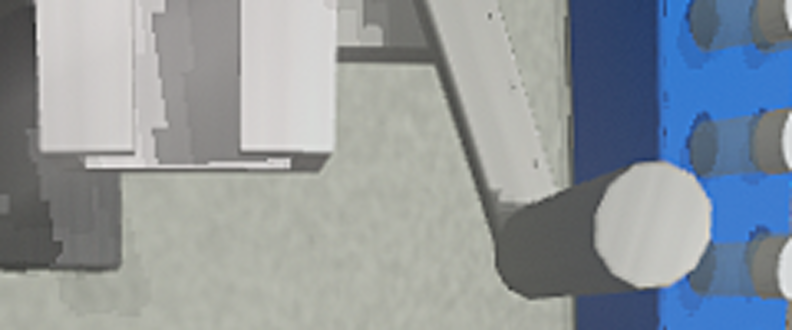

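View pics/c10.png

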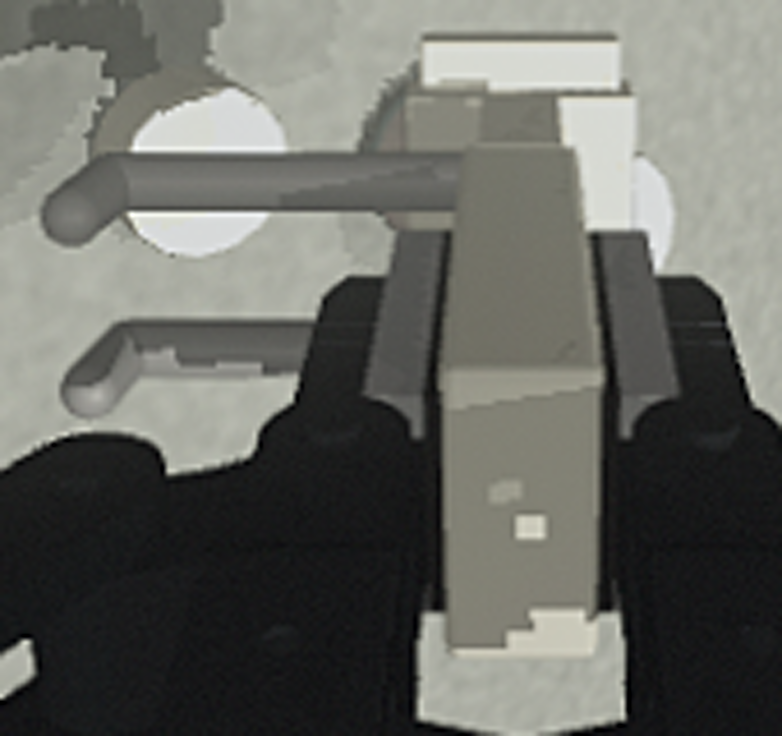

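```bash
cat > rail.py <<'E'
from h import *
def rail(f,yf=None,vmax=None,zmin=30,show=True):
    z=load(f); uv,P,col,ok=cloud('wrist',f); L=(P-z['tp'])@z['tr']*1000
    m=ok&(abs(L[:,0])<26)&(L[:,1]<-8)&(L[:,1]>-22)&(L[:,2]>zmin)&(col.min(1)>120)
    A=np.c_[L[m][:,0],L[m][:,2],np.ones(m.sum())]; y=L[m][:,1]; k=np.ones(len(y),bool)
    for _ in range(4):
        co=np.linalg.lstsq(A[k],y[k],rcond=None)[0]; k=abs(y-A@co)<2
    print('face y=',co[2]+co[1]*100,'at z100; slopes deg x,z',np.degrees(co[:2]),k.sum())
    # label face pixels; per-row extents, on plane
    M=np.zeros(384*512,bool); M[np.where(m)[0][k]]=1; M=M.reshape(384,512)
    t,dr=rays('wrist',uv,z); t=(t-z['tp'])@z['tr']*1000; dr=dr@z['tr']
    s=(co[2]+co[0]*t[0]+co[1]*t[2]-t[1])/(dr[:,1]-co[0]*dr[:,0]-co[1]*dr[:,2]); Q=(t+dr*s[:,None]).reshape(384,512,3)
    R=[]
    for v in range(384):
        c=np.where(M[v])[0]
        if len(c)<20: continue
        g=np.diff(c); i=g.argmax()
        if g[i]<8: continue
        px=lambda u:(Q[v,u,0]+Q[v,min(u+1,511),0])/2
        R.append([Q[v,c[0],2],px(c[0]-1),px(c[i]),px(c[i+1]-1),px(c[-1])])
    R=np.array(R); print('rows',len(R),'z range',R[:,0].min(),R[:,0].max())
    for j,n in((1,'outer-'),(2,'slot-'),(3,'slot+'),(4,'outer+')):
        g=abs(R[:,j]-np.median(R[:,j]))<3; p=np.polyfit(R[g,0]-100,R[g,j],1); print(n,'x@z100',p[1].round(2),'slope deg',np.degrees(p[0]).round(2),g.sum())
    return co,R
E
python3 - <<'E'
from rail import *
rail('w4')
s=r.state(); T=s['tcp_rot']; F=fr(-6.36); print(np.degrees(Ro.from_matrix(tool(F).T@T).as_rotvec()))
print('units', T@np.array([-.0024,-.0029,.065])/.06)
E
```

```text
face y= -14.713971908928409 at z100; slopes deg x,z [0.381  0.3046] 2798
rows 46 z range 101.44766460712232 122.20412385936689
outer- x@z100 -24.77 slope deg -0.92 46
slot- x@z100 -10.74 slope deg -1.1 46
slot+ x@z100 4.99 slope deg -0.13 46
outer+ x@z100 19.37 slope deg -2.47 32
[-0.0326 -0.0529 -0.0922]
units [0.0594 1.0834 0.0155]
```

Run:
```python
from rail import *
T=r.state()['tcp_rot']; print('units', T@np.array([-.0029,-.0028,.065])/.06)
```

```text
units [0.0536 1.0841 0.0093]
```

Emit:
carry_out:
  rows:
    - {"delta_pos":[-0.05,0.3,0.005],"angular":[0,0,0],"jaw":255}
    - {"delta_pos":[0.0,0.6,0.007],"angular":[0,0,0],"jaw":255}
    - {"delta_pos":[0.03,0.85,0.009],"angular":[0,0,0],"jaw":255}
    - {"delta_pos":[0.05,1.08,0.009],"angular":[0,0,0],"jaw":255}
    - {"delta_pos":[0.05,1.08,0.009],"angular":[0,0,0],"jaw":255}
    - {"delta_pos":[0.05,1.08,0.009],"angular":[0,0,0],"jaw":255}

```text
time_s: 7.58
tcp_pos: [0.5419, -0.1459, 0.1191]
tcp_rot: [[0.814, 0.57, 0.11], [-0.09, -0.063, 0.994], [0.574, -0.819, -0.0]]
contact_force: [0.3, -0.3, -0.4]
width: 0.153
```

Run:
```python
from rail import *
snap('wrist','w5'); s=r.state(); print(s['tcp_pos'],s['contact_force'],s['time_s'],s['width'])
rail('w5')
crop('w5',150,0,420,384,2,'c11')
z=load('w5'); uv,P,col,ok=cloud('wrist','w5'); L=(P-z['tp'])@z['tr']*1000
m=ok&(uv[:,1]>185)&(uv[:,1]<215)&(uv[:,0]>225)&(uv[:,0]<282)&(abs(L[:,1])<12)&(L[:,2]<24)
for v in range(190,214,2):
    k=m&(uv[:,1]==v); q=L[k]; print(v,uv[k][:,0].min(),uv[k][:,0].max(),q.mean(0).round(1),q[:,0].min().round(1),q[:,0].max().round(1)) if k.any() else 0
```

```text
[ 0.5417 -0.1461  0.1189] [ 0.1811 -0.018  -0.8889] 7.625 0.15297646407526705
face y= -12.53491460809139 at z100; slopes deg x,z [ 0.0404 -0.1224] 9580
rows 174 z range 35.92432335933958 122.7470121635145
outer- x@z100 -19.95 slope deg -0.07 174
slot- x@z100 -5.8 slope deg 0.3 174
slot+ x@z100 9.87 slope deg 0.2 174
outer+ x@z100 24.28 slope deg -0.42 174
192 231 273 [-0.2 -1.1 21.7] -12.9 12.4
194 231 274 [ 0.  -3.5 21.1] -12.7 12.8
196 231 274 [ 0.1 -3.5 19.9] -12.6 12.8
198 231 273 [-0.2 -3.7 18.7] -12.7 12.3
200 231 273 [-0.2 -3.7 17.5] -12.7 12.3
202 229 276 [ 0.1 -3.2 16. ] -14.2 14.6
204 228 276 [ 0.1 -3.3 14.8] -14.7 14.2
206 228 277 [ 0.1 -5.5 14.3] -14.5 14.6
208 228 277 [ 0.1 -6.8 13.5] -14.4 14.7
210 228 277 [ 0.1 -5.1 11.7] -14.5 14.6
212 228 277 [ 0.3 -5.2 10.4] -14.6 14.8
```

View pics/c11.png

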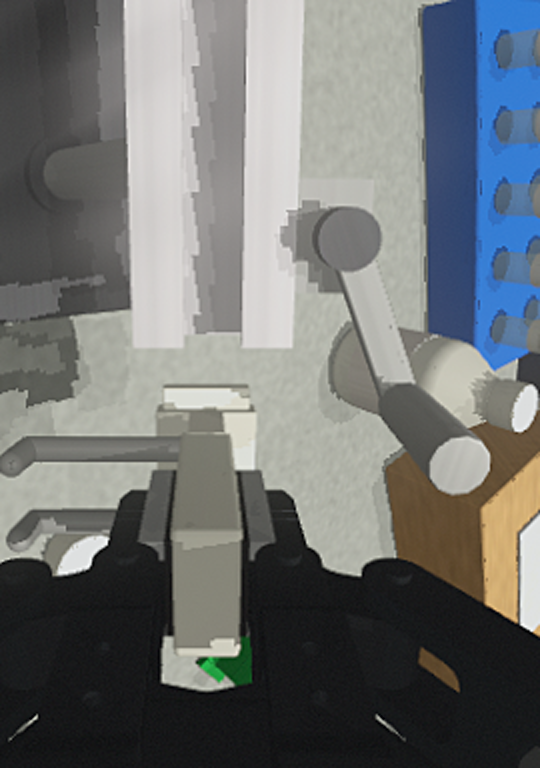

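Run:
```python
from rail import *
T=r.state()['tcp_rot']; print('units', T@np.array([.00195,-.0003,.008])/.06)
```

```text
units [0.0383 0.1299 0.0227]
```

Emit:
carry_out:
  rows:
    - {"delta_pos":[0.025,0.05,0.02],"angular":[0,0,0],"jaw":255}
    - {"delta_pos":[0.038,0.13,0.023],"angular":[0,0,0],"jaw":255}
    - {"delta_pos":[0.038,0.13,0.023],"angular":[0,0,0],"jaw":255}
    - {"delta_pos":[0.038,0.13,0.023],"angular":[0,0,0],"jaw":255}
    - {"delta_pos":[0.038,0.13,0.023],"angular":[0,0,0],"jaw":255}

```text
time_s: 8.25
tcp_pos: [0.5437, -0.1375, 0.1199]
tcp_rot: [[0.814, 0.57, 0.11], [-0.09, -0.063, 0.994], [0.574, -0.819, 0.0]]
contact_force: [-0.6, 0.1, -1.5]
width: 0.159
```

Run:
```python
from rail import *
snap('wrist','w6'); s=r.state(); print(s['tcp_pos'],s['contact_force'],s['time_s'],s['width'])
rail('w6',zmin=25)
crop('w6',190,100,350,220,5,'c12')
```

```text
[ 0.5437 -0.1376  0.1199] [ 0.6595 -0.9235 -1.5307] 8.3 0.15686986662350497
face y= -12.3720463865035 at z100; slopes deg x,z [ 0.0733 -0.1313] 10409
rows 189 z range 27.27034326809492 122.8022967549124
outer- x@z100 -21.12 slope deg 0.03 189
slot- x@z100 -6.98 slope deg 0.29 189
slot+ x@z100 8.69 slope deg 0.23 189
outer+ x@z100 23.01 slope deg -0.49 176
```

View pics/c12.png

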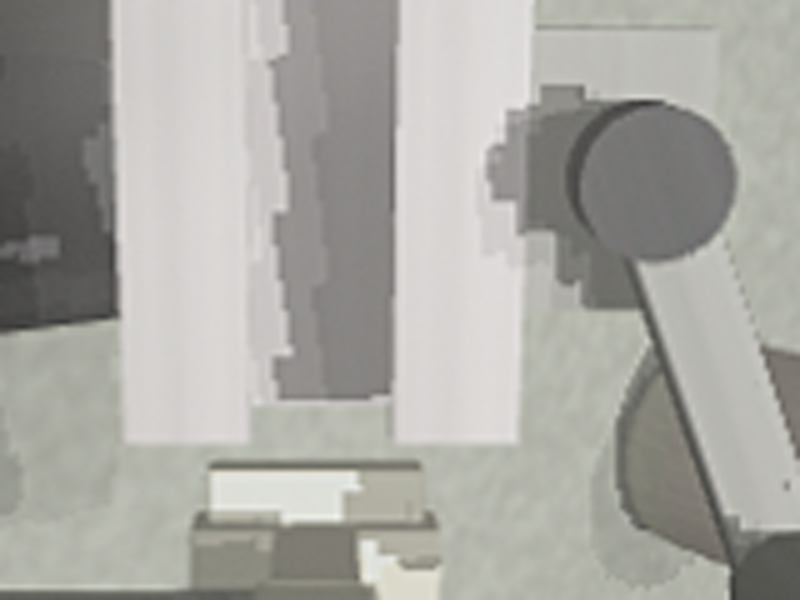

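Emit:
carry_out:
  rows:
    - {"delta_pos":[0.0095,0,0.007],"angular":[0,0,0],"jaw":255}
    - {"delta_pos":[0.018,0.08,0.007],"angular":[0,0,0],"jaw":255}
    - {"delta_pos":[0.028,0.165,0.007],"angular":[0,0,0],"jaw":255}
    - {"delta_pos":[0.037,0.25,0.007],"angular":[0,0,0],"jaw":255}
    - {"delta_pos":[0.046,0.33,0.007],"angular":[0,0,0],"jaw":255}
    - {"delta_pos":[0.055,0.415,0.007],"angular":[0,0,0],"jaw":255}
    - {"delta_pos":[0.055,0.415,0.007],"angular":[0,0,0],"jaw":255}

```text
time_s: 9.18
tcp_pos: [0.5471, -0.1121, 0.1203]
tcp_rot: [[0.814, 0.57, 0.11], [-0.09, -0.063, 0.994], [0.574, -0.819, 0.0]]
contact_force: [0.0, 0.5, -0.6]
width: 0.157
```

Run:
```python
from rail import *
snap('wrist','w7'); s=r.state(); print(s['tcp_pos'],s['contact_force'],s['moment'],s['time_s'],s['width'])
rail('w7',zmin=25)
crop('w7',150,0,420,384,2,'c13')
```

```text
[ 0.5471 -0.1123  0.1204] [-0.1509  0.5036 -0.3555] [0.0589 0.3448 0.0153] 9.225 0.15817240322527262
face y= -12.286984423838891 at z100; slopes deg x,z [ 0.0435 -0.0922] 10475
rows 192 z range 25.504532727335167 122.84773584515679
outer- x@z100 -21.75 slope deg 0.03 192
slot- x@z100 -7.61 slope deg 0.28 192
slot+ x@z100 8.04 slope deg 0.18 192
outer+ x@z100 22.18 slope deg -0.1 175
```

View pics/c13.png

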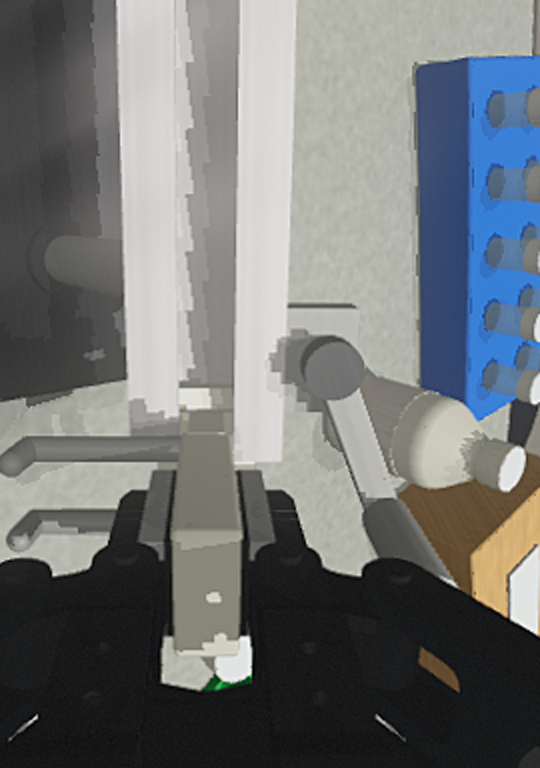

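Emit:
carry_out:
  rows:
    - {"delta_pos":[0.03,0.25,0.001],"angular":[0,0,0],"jaw":255}
    - {"delta_pos":[0.058,0.5,0.002],"angular":[0,0,0],"jaw":255}
    - {"delta_pos":[0.086,0.75,0.003],"angular":[0,0,0],"jaw":255}
    - {"delta_pos":[0.114,1.0,0.003],"angular":[0,0,0],"jaw":255}

```text
time_s: 9.72
tcp_pos: [0.5539, -0.0524, 0.1206]
tcp_rot: [[0.814, 0.57, 0.111], [-0.091, -0.063, 0.994], [0.574, -0.819, 0.0]]
contact_force: [-0.6, -1.1, -1.5]
width: 0.155
```

Emit:
carry_out:
  rows:
    - {"delta_pos":[0.028,0.25,0.001],"angular":[0,0,0],"jaw":255}
    - {"delta_pos":[0.055,0.5,0.002],"angular":[0,0,0],"jaw":255}
    - {"delta_pos":[0.083,0.75,0.003],"angular":[0,0,0],"jaw":255}
    - {"delta_pos":[0.11,1.0,0.003],"angular":[0,0,0],"jaw":255}
    - {"delta_pos":[0.11,1.0,0.003],"angular":[0,0,0],"jaw":255}

```text
time_s: 10.35
tcp_pos: [0.5605, 0.0082, 0.1207]
tcp_rot: [[0.814, 0.57, 0.109], [-0.089, -0.062, 0.994], [0.573, -0.819, 0.0]]
contact_force: [-0.7, -0.7, -1.6]
width: 0.155
```

Run:
```python
from rail import *
snap('wrist','w8'); s=r.state(); print(s['tcp_pos'],s['contact_force'],s['moment'],s['time_s'],s['width'])
rail('w8',zmin=25)
crop('w8',150,0,420,384,2,'c14')
```

```text
[0.5604 0.0077 0.1206] [ 0.9857  0.6946 -1.3822] [0.0525 0.3985 0.0109] 10.4 0.1535988633494037
face y= -11.987657754361422 at z100; slopes deg x,z [-0.0991 -0.0363] 9721
rows 192 z range 25.422875452130334 122.95562796252044
outer- x@z100 -21.88 slope deg 0.06 192
slot- x@z100 -7.91 slope deg 0.33 163
slot+ x@z100 8.01 slope deg 0.16 163
outer+ x@z100 22.06 slope deg 0.19 192
```

View pics/c14.png

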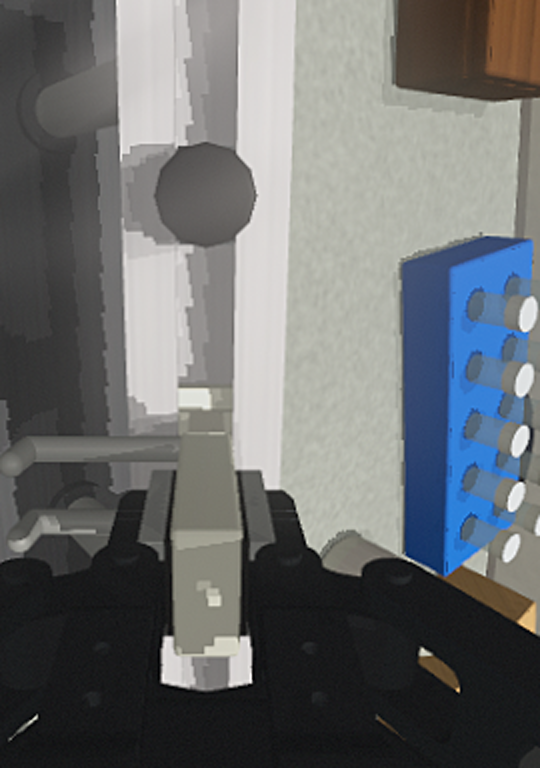

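Run:
```python
from rail import *
z=load('w8'); uv,P,col,ok=cloud('wrist','w8'); L=(P-z['tp'])@z['tr']*1000
m=ok&(L[:,1]<-27)&(L[:,1]>-36)&(L[:,2]>40)&(abs(L[:,0])<20); print('knob top',L[m].mean(0),L[m].min(0),L[m].max(0),m.sum())
m=ok&(abs(L[:,0])<6)&(L[:,1]>-12)&(L[:,1]<6)&(L[:,2]>24)
for v in range(120,200,4):
    k=m&(uv[:,1]==v); 
    if k.any(): print(v,L[k].mean(0).round(1),col[k].mean(0).round())
crop('w8',210,100,300,200,7,'c15')
```

```text
knob top [  0.0409 -31.8464  75.9897] [-11.6591 -34.4357  64.1992] [ 11.5299 -28.4385  87.7731] 2043
124 [ 0.1  5.  61.3] [150. 147. 146.]
128 [-0.1  4.8 59. ] [142. 139. 137.]
132 [ 0.1  4.9 56.6] [143. 140. 139.]
136 [ 0.   4.9 54.3] [146. 144. 142.]
140 [ 0.1  5.  52. ] [146. 143. 142.]
144 [ 0.5  4.9 49.6] [144. 141. 139.]
148 [ 0.5  4.9 47.2] [144. 141. 139.]
152 [ 0.3  5.2 44.8] [149. 146. 145.]
156 [-0.5  4.9 42.4] [142. 139. 137.]
160 [ 0.1  5.  39.9] [142. 139. 138.]
164 [-0.2  4.8 37.5] [146. 143. 142.]
168 [ 0.1  4.8 35.1] [146. 143. 141.]
172 [ 0.1  5.1 32.5] [146. 144. 142.]
176 [-0.1  4.9 30.1] [148. 145. 143.]
180 [-0.3  5.  27.5] [151. 148. 146.]
184 [ 0.2  5.2 24.9] [139. 136. 135.]
```

View pics/c15.png

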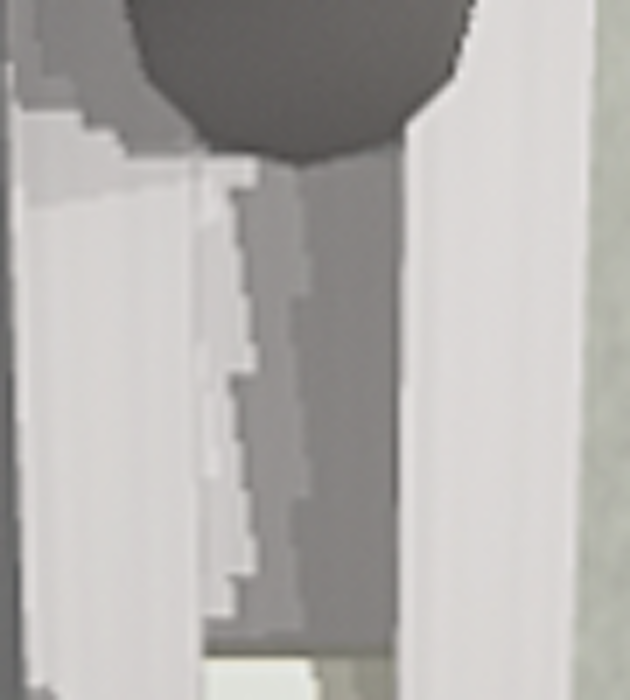

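Emit:
carry_out:
  rows:
    - {"delta_pos":[0.025,0.22,0.001],"angular":[0,0,0],"jaw":255}
    - {"delta_pos":[0.046,0.42,0.001],"angular":[0,0,0],"jaw":255}
    - {"delta_pos":[0.06,0.54,0.001],"angular":[0,0,0],"jaw":255}
    - {"delta_pos":[0.066,0.596,0.001],"angular":[0,0,0],"jaw":255}
    - {"delta_pos":[0.066,0.596,0.001],"angular":[0,0,0],"jaw":255}
    - {"delta_pos":[0.066,0.596,0.001],"angular":[0,0,0],"jaw":255}

```text
time_s: 11.15
tcp_pos: [0.5644, 0.0428, 0.1207]
tcp_rot: [[0.814, 0.57, 0.11], [-0.091, -0.063, 0.994], [0.574, -0.819, 0.0]]
contact_force: [-0.1, 0.1, -0.7]
width: 0.157
```

Run:
```python
from rail import *
snap('wrist','w9'); s=r.state(); print(s['tcp_pos'],s['contact_force'],s['moment'],s['time_s'],s['width'])
z=load('w9'); uv,P,col,ok=cloud('wrist','w9'); L=(P-z['tp'])@z['tr']*1000
m=ok&(L[:,1]<-27)&(L[:,1]>-36)&(L[:,2]>24)&(abs(L[:,0])<20); print('knob top',L[m].mean(0),L[m].min(0),L[m].max(0),m.sum())
crop('w9',200,100,320,260,5,'c16')
```

```text
[0.5644 0.0428 0.1207] [-0.0431 -0.4062 -0.8542] [0.0339 0.3153 0.032 ] 11.2 0.15246900487296033
knob top [ -0.3172 -31.7816  42.0107] [-11.9807 -34.1654  29.8964] [ 11.225  -27.0917  53.2261] 1770
```

View pics/c16.png

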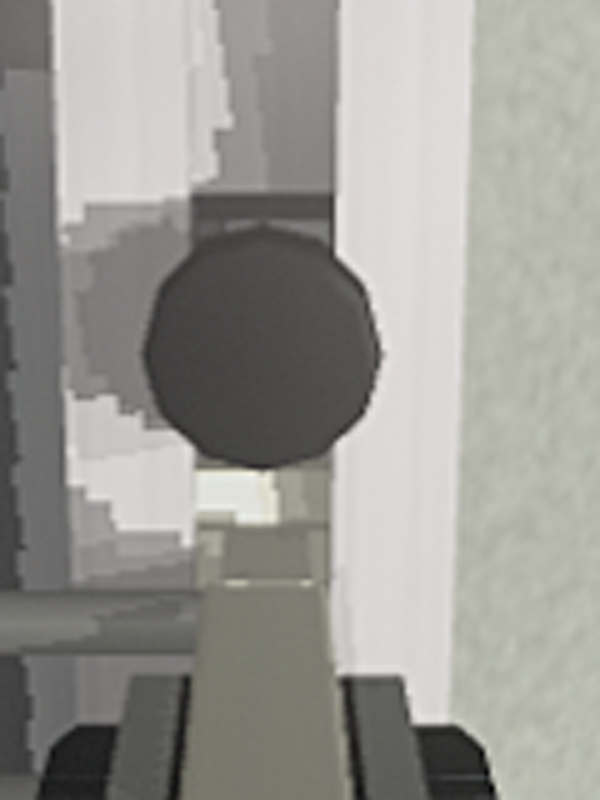

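Emit:
carry_out:
  rows:
    - {"delta_pos":[0.003,0.025,0],"angular":[0,0,0],"jaw":255}
    - {"delta_pos":[0.005,0.05,0],"angular":[0,0,0],"jaw":255}
    - {"delta_pos":[0.008,0.07,0],"angular":[0,0,0],"jaw":255}
    - {"delta_pos":[0.008,0.07,0],"angular":[0,0,0],"jaw":255}

```text
time_s: 11.7
tcp_pos: [0.5649, 0.0475, 0.1207]
tcp_rot: [[0.814, 0.57, 0.11], [-0.09, -0.063, 0.994], [0.574, -0.819, 0.0]]
contact_force: [0.4, 0.7, -0.5]
width: 0.156
```

Emit:
carry_out:
  rows:
    - {"delta_pos":[0.001,0.008,0],"angular":[0,0,0],"jaw":255}
    - {"delta_pos":[0.002,0.017,0],"angular":[0,0,0],"jaw":255}
    - {"delta_pos":[0.002,0.017,0],"angular":[0,0,0],"jaw":255}

```text
time_s: 12.08
tcp_pos: [0.565, 0.0484, 0.1208]
tcp_rot: [[0.814, 0.57, 0.11], [-0.09, -0.063, 0.994], [0.574, -0.819, 0.0]]
contact_force: [-0.2, -0.1, -1.2]
width: 0.15
```

Emit:
carry_out:
  rows:
    - {"delta_pos":[0.001,0.008,0],"angular":[0,0,0],"jaw":255}
    - {"delta_pos":[0.001,0.012,0],"angular":[0,0,0],"jaw":255}
    - {"delta_pos":[0.001,0.012,0],"angular":[0,0,0],"jaw":255}

```text
time_s: 12.45
tcp_pos: [0.5651, 0.0491, 0.1207]
tcp_rot: [[0.814, 0.57, 0.11], [-0.09, -0.063, 0.994], [0.574, -0.819, 0.0]]
contact_force: [0.6, -0.5, -0.8]
width: 0.159
```

Emit:
carry_out:
  rows:
    - {"delta_pos":[0.001,0.006,0],"angular":[0,0,0],"jaw":255}
    - {"delta_pos":[0.001,0.012,0],"angular":[0,0,0],"jaw":255}
    - {"delta_pos":[0.001,0.012,0],"angular":[0,0,0],"jaw":255}

```text
time_s: 12.82
tcp_pos: [0.5651, 0.0498, 0.1207]
tcp_rot: [[0.814, 0.57, 0.11], [-0.09, -0.063, 0.994], [0.574, -0.819, 0.0]]
contact_force: [0.6, 1.0, -0.7]
width: 0.153
```

Emit:
carry_out:
  rows:
    - {"delta_pos":[0.001,0.006,0],"angular":[0,0,0],"jaw":255}
    - {"delta_pos":[0.001,0.008,0],"angular":[0,0,0],"jaw":255}
    - {"delta_pos":[0.001,0.008,0],"angular":[0,0,0],"jaw":255}

```text
time_s: 13.2
tcp_pos: [0.5652, 0.0503, 0.1207]
tcp_rot: [[0.814, 0.57, 0.11], [-0.091, -0.063, 0.994], [0.574, -0.819, 0.0]]
contact_force: [-0.5, -0.7, -0.2]
width: 0.153
```

Emit:
carry_out:
  rows:
    - {"delta_pos":[0.001,0.006,0],"angular":[0,0,0],"jaw":255}
    - {"delta_pos":[0.001,0.008,0],"angular":[0,0,0],"jaw":255}
    - {"delta_pos":[0.001,0.008,0],"angular":[0,0,0],"jaw":255}

```text
time_s: 13.58
tcp_pos: [0.5652, 0.0506, 0.1208]
tcp_rot: [[0.814, 0.57, 0.11], [-0.09, -0.063, 0.994], [0.574, -0.819, 0.0]]
contact_force: [-0.4, -1.7, -0.6]
width: 0.154
```

Emit:
carry_out:
  rows:
    - {"delta_pos":[0.001,0.006,0],"angular":[0,0,0],"jaw":255}
    - {"delta_pos":[0.001,0.008,0],"angular":[0,0,0],"jaw":255}
    - {"delta_pos":[0.001,0.008,0],"angular":[0,0,0],"jaw":255}

```text
time_s: 13.95
tcp_pos: [0.5653, 0.0507, 0.1208]
tcp_rot: [[0.814, 0.57, 0.111], [-0.09, -0.064, 0.994], [0.574, -0.819, -0.0]]
contact_force: [-2.1, -5.2, 0.8]
width: 0.158
```

Run:
```python
from rail import *
snap('wrist','w10'); s=r.state(); print(s['tcp_pos'],s['contact_force'],s['moment'],s['time_s'],s['width'])
z=load('w10'); uv,P,col,ok=cloud('wrist','w10'); L=(P-z['tp'])@z['tr']*1000
m=ok&(L[:,1]<-27)&(L[:,1]>-36)&(L[:,2]>20)&(abs(L[:,0])<20); print('knob top',L[m].mean(0),L[m].min(0),L[m].max(0),m.sum())
crop('w10',200,100,320,260,5,'c17')
```

```text
[0.5653 0.0507 0.1208] [-2.327  -5.2669  0.0047] [-0.861   0.5342 -0.6094] 14.0 0.15510716699342056
knob top [ -0.3199 -31.7243  34.1982] [-12.1468 -34.0775  21.8899] [ 11.3663 -27.0195  45.4485] 1710
```

View pics/c17.png

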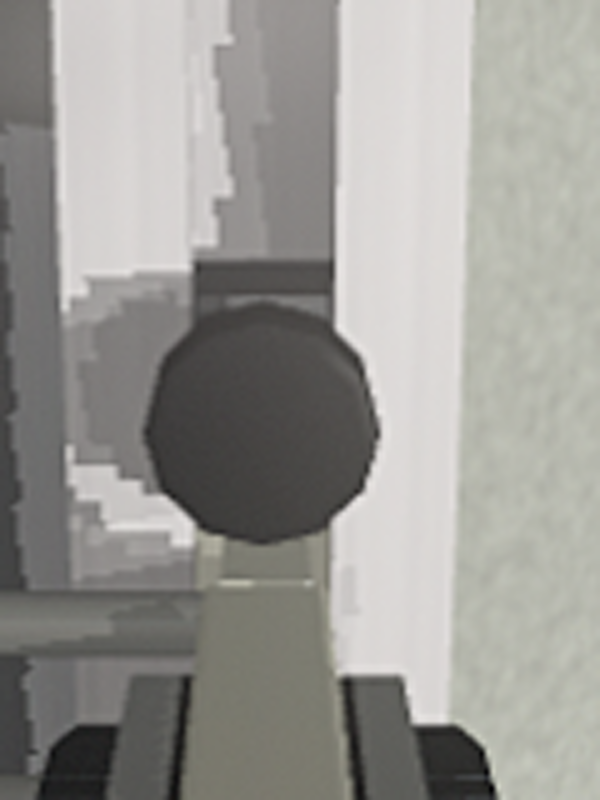

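Emit:
carry_out:
  rows:
    - {"delta_pos":[0,0,0],"angular":[0,0,0],"jaw":0}
    - {"delta_pos":[0,0,0],"angular":[0,0,0],"jaw":0}
    - {"delta_pos":[0,0,0],"angular":[0,0,0],"jaw":0}
    - {"delta_pos":[0,0,0],"angular":[0,0,0],"jaw":0}
    - {"delta_pos":[0,0,0],"angular":[0,0,0],"jaw":0}
    - {"delta_pos":[0,0,0],"angular":[0,0,0],"jaw":0}
    - {"delta_pos":[-0.17,0.02,0.246],"angular":[0,0,0],"jaw":0}
    - {"delta_pos":[-0.4,0.044,0.57],"angular":[0,0,0],"jaw":0}
    - {"delta_pos":[-0.7,0.077,1.0],"angular":[0,0,0],"jaw":0}
    - {"delta_pos":[-0.85,0.094,1.22],"angular":[0,0,0],"jaw":0}
    - {"delta_pos":[-0.85,0.094,1.22],"angular":[0,0,0],"jaw":0}

```text
time_s: 15.38
tcp_pos: [0.5151, 0.0571, 0.196]
tcp_rot: [[0.812, 0.573, 0.11], [-0.09, -0.062, 0.994], [0.576, -0.817, 0.001]]
contact_force: [0.0, -0.3, 0.1]
width: 0.999
```

Run:
```python
from rail import *
snap('wrist','w11'); s=r.state(); print(s['tcp_pos'],s['contact_force'],s['time_s'],s['width'],s['joint_positions'])
```

```text
[0.5147 0.057  0.1946] [-0.1935  1.2594 -0.5987] 15.425 0.9989669348632595 [ 0.1074 -0.7905  2.3473 -0.1486  0.9884  0.2616]
```

View pics/w11.png

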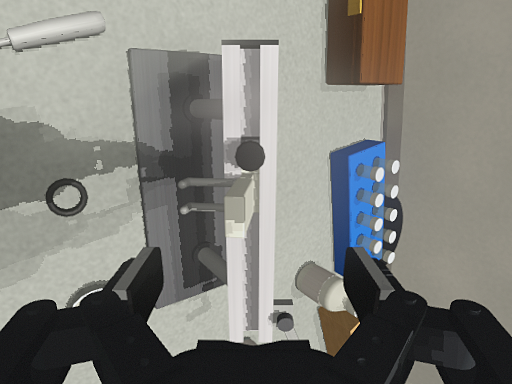

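Run:
```python
from rail import *
for f in('w5','w6','w7'):
    z=load(f); uv,P,col,ok=cloud('wrist',f); L=(P-z['tp'])@z['tr']*1000
    m=ok&(L[:,1]<-57)&(L[:,1]>-64)&(L[:,0]>42)&(L[:,0]<70)&(L[:,2]<40)&(L[:,2]>-30)&(uv[:,1]<270)&(col.min(1)>80)
    print(f,m.sum(),L[m].mean(0),L[m].min(0),L[m].max(0),'world',P[m].mean(0))
z=load('w6'); Tm=z['tr']; O=z['tp']+Tm@[.0008,-.0124,.0272]; F=np.c_[Tm[:,0],Tm[:,2],-Tm[:,1]]; print('O',O, F)
for a in(2.0,):print('pin pred',O+F@[.034-.048*np.cos(a),.030-.048*np.sin(a),.048])
a=np.load('pics/w6.npz')
np.savez('rail.npz',O=O,F=F)
```

```text
w5 739 [ 53.7685 -60.3327  21.8044] [ 46.9826 -62.0448  14.5028] [ 60.6865 -57.0252  28.4519] world [ 0.5536 -0.1253  0.1994]
w6 690 [ 52.7255 -60.2188  13.2252] [ 45.807  -62.1425   6.3722] [ 59.8626 -57.2279  19.772 ] world [ 0.5537 -0.1254  0.1995]<stdin>:5: RuntimeWarning: Mean of empty slice.
  ret = um.true_divide(
Traceback (most recent call last):
ValueError: zero-size array to reduction operation minimum which has no identity
```

Run:
```python
from rail import *
z=load('w6'); Tm=z['tr']; O=z['tp']+Tm@[.0008,-.0124,.0272]; F=np.c_[Tm[:,0],Tm[:,2],-Tm[:,1]]; np.savez('rail.npz',O=O,F=F); print(O)
s=r.state(); print('now rail',F.T@(s['tcp_pos']-O)*1000)
tg=O+F@[.0519,-.0142,.045]; print((tg-s['tcp_pos'])/.06)
tg=O+F@[.0519,-.0142,-.023]; print((tg-s['tcp_pos'])/.06)
```

```text
[ 0.5403 -0.1098  0.1305]
now rail [  0.8635 162.9507  77.5209]
[ 0.6762 -3.0456  0.043 ]
[ 1.3223 -3.1169 -0.8854]
```

Emit:
carry_out:
  rows:
    - {"delta_pos":[0.0,-0.5,0.2],"angular":[0,0,0],"jaw":0}
    - {"delta_pos":[0.1,-1.2,0.3],"angular":[0,0,0],"jaw":0}
    - {"delta_pos":[0.3,-2.0,0.3],"angular":[0,0,0],"jaw":0}
    - {"delta_pos":[0.5,-2.7,0.2],"angular":[0,0,0],"jaw":0}
    - {"delta_pos":[0.68,-3.05,0.04],"angular":[0,0,0],"jaw":0}
    - {"delta_pos":[0.68,-3.05,0.04],"angular":[0,0,0],"jaw":0}
    - {"delta_pos":[0.68,-3.05,0.04],"angular":[0,0,0],"jaw":0}
    - {"delta_pos":[0.68,-3.05,0.04],"angular":[0,0,0],"jaw":0}

```text
time_s: 16.42
tcp_pos: [0.5552, -0.1252, 0.1965]
tcp_rot: [[0.814, 0.57, 0.109], [-0.09, -0.062, 0.994], [0.574, -0.819, 0.0]]
contact_force: [0.4, -0.3, 0.0]
width: 1.001
```

Run:
```python
from rail import *
snap('wrist','w12'); snap('side','s12'); s=r.state(); print(s['tcp_pos'],s['contact_force'],s['time_s'],s['width'],s['joint_positions'])
z=load('w12'); uv,P,col,ok=cloud('wrist','w12'); q=np.load('rail.npz'); L=(P-z['tp'])@z['tr']*1000; Rr=(P-q['O'])@q['F']*1000
m=ok&(Rr[:,2]>44)&(Rr[:,2]<52)&(abs(Rr[:,0]-52)<12)&(abs(Rr[:,1]+14)<12)&(uv[:,1]<330)&(col.min(1)>80)
print(m.sum(),L[m].mean(0),L[m].min(0),L[m].max(0),'rail',Rr[m].mean(0), Ro.from_matrix(q['F'].T@np.c_[z['tr'][:,0],z['tr'][:,2],-z['tr'][:,1]]).as_rotvec(degrees=True))
```

```text
[ 0.5553 -0.1253  0.1968] [-0.3095  0.6731  0.4715] 16.525 1.000288902135132 [-0.4493 -0.6123  2.2415  0.2393  0.942  -0.4246]
391 [ 0.6005 -3.0031  0.0972] [-6.4072 -4.8543 -7.1596] [7.1874 0.5207 6.6933] rail [ 51.9733 -13.5825  47.5722] [ 0.0386 -0.0134  0.0534]
```

View pics/w12.png

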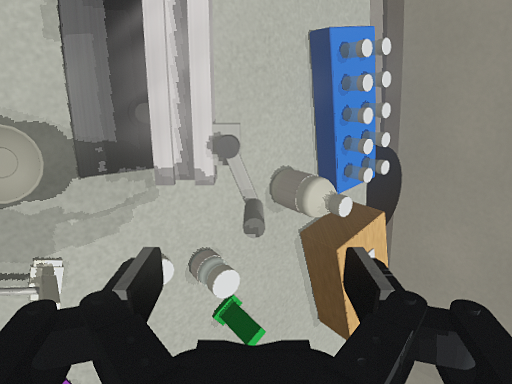

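View pics/s12.png

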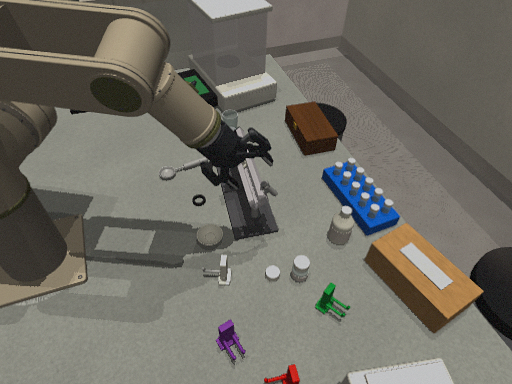

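Emit:
carry_out:
  rows:
    - {"delta_pos":[0.2,-0.021,-0.27],"angular":[0,0,0],"jaw":0}
    - {"delta_pos":[0.45,-0.045,-0.62],"angular":[0,0,0],"jaw":0}
    - {"delta_pos":[0.654,-0.071,-0.922],"angular":[0,0,0],"jaw":0}
    - {"delta_pos":[0.654,-0.071,-0.922],"angular":[0,0,0],"jaw":255}
    - {"delta_pos":[0.654,-0.071,-0.922],"angular":[0,0,0],"jaw":255}
    - {"delta_pos":[0.654,-0.071,-0.922],"angular":[0,0,0],"jaw":255}
    - {"delta_pos":[0.654,-0.071,-0.922],"angular":[0,0,0],"jaw":255}
    - {"delta_pos":[0.654,-0.071,-0.922],"angular":[0,0,0],"jaw":255}
    - {"delta_pos":[0.654,-0.071,-0.922],"angular":[0,0,0],"jaw":255}
    - {"delta_pos":[0.654,-0.071,-0.922],"angular":[0,0,0],"jaw":255}

```text
time_s: 17.77
tcp_pos: [0.5946, -0.1306, 0.1422]
tcp_rot: [[0.813, 0.571, 0.11], [-0.09, -0.063, 0.994], [0.575, -0.818, -0.0]]
contact_force: [-7.4, 0.1, 6.3]
width: 0.146
```

Run:
```python
from rail import *
s=r.state(); q=np.load('rail.npz'); F=q['F'];p=F.T@(s['tcp_pos']-q['O'])*1000; print(p,s['contact_force'],s['width'],s['time_s'])
# arc steps
a0=np.arctan2(30-p[1],34-p[0]); print('a0',a0,np.hypot(30-p[1],34-p[0]))
A=np.linspace(a0,-.02,13)[1:]
for a in A:
    d=F@(np.array([34-48*np.cos(a),30-48*np.sin(a),p[2]])-p)/60; print(a.round(2),d.round(3).tolist())
```

```text
[ 52.8709 -14.692  -22.7009] [-7.3842  0.1192  6.3388] 0.14612083875080162 17.775
a0 1.9703296965193413 48.512790194117834
1.8 [-0.109, -0.021, -0.074]
1.64 [-0.218, -0.029, -0.149]
1.47 [-0.325, -0.015, -0.225]
1.31 [-0.429, 0.02, -0.3]
1.14 [-0.525, 0.076, -0.372]
0.98 [-0.612, 0.151, -0.438]
0.81 [-0.687, 0.243, -0.497]
0.64 [-0.748, 0.35, -0.547]
0.48 [-0.793, 0.468, -0.588]
0.31 [-0.821, 0.594, -0.617]
0.15 [-0.831, 0.725, -0.634]
-0.02 [-0.823, 0.857, -0.639]
```

Emit:
carry_out:
  rows:
    - {"delta_pos":[-0.014,0.002,0.02],"angular":[0,0,0],"jaw":255}
    - {"delta_pos":[-0.123,-0.019,-0.054],"angular":[0,0,0],"jaw":255}
    - {"delta_pos":[-0.232,-0.027,-0.129],"angular":[0,0,0],"jaw":255}
    - {"delta_pos":[-0.339,-0.013,-0.205],"angular":[0,0,0],"jaw":255}
    - {"delta_pos":[-0.443,0.022,-0.28],"angular":[0,0,0],"jaw":255}
    - {"delta_pos":[-0.539,0.078,-0.352],"angular":[0,0,0],"jaw":255}
    - {"delta_pos":[-0.626,0.153,-0.418],"angular":[0,0,0],"jaw":255}
    - {"delta_pos":[-0.626,0.153,-0.418],"angular":[0,0,0],"jaw":255}

```text
time_s: 18.77
tcp_pos: [0.5576, -0.1225, 0.1174]
tcp_rot: [[0.812, 0.573, 0.112], [-0.091, -0.065, 0.994], [0.576, -0.817, -0.001]]
contact_force: [4.6, -5.4, -0.8]
width: 0.141
```

Run:
```python
from rail import *
snap('wrist','w13')
s=r.state(); q=np.load('rail.npz'); F=q['F'];p=F.T@(s['tcp_pos']-q['O'])*1000; print(p,F.T@s['contact_force'],s['width'],s['time_s'])
a0=np.arctan2(30-p[1],34-p[0]); print('a0',a0,np.hypot(30-p[1],34-p[0]))
for a in np.linspace(.98,-.03,7)[1:]:
    d=F@(np.array([-48*np.cos(a)+48*np.cos(.98),-48*np.sin(a)+48*np.sin(.98),0]))/60; print(a.round(2),d.round(3).tolist())
```

```text
[  7.6951 -10.7313 -21.4346] [ 2.9342 -6.1185 -2.5012] 0.1414312225861652 18.825
a0 0.9973682335574062 48.48700706870653
0.81 [-0.076, 0.093, -0.06]
0.64 [-0.138, 0.201, -0.111]
0.48 [-0.184, 0.321, -0.152]
0.31 [-0.212, 0.449, -0.182]
0.14 [-0.221, 0.582, -0.199]
-0.03 [-0.212, 0.716, -0.203]
```

View pics/w13.png

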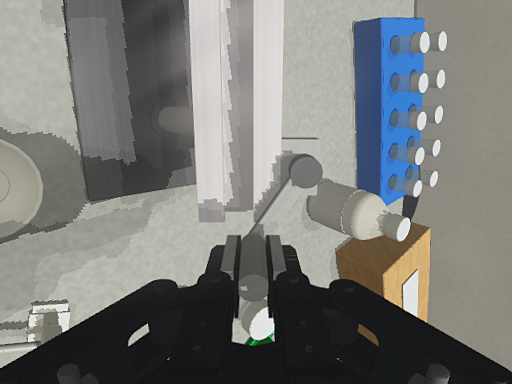

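Keeper follows the gripper, pin pinched at (255,265); hinge at (305,170). Continue the arc.

Emit:
carry_out:
  rows:
    - {"delta_pos":[-0.076,0.093,-0.06],"angular":[0,0,0],"jaw":255}
    - {"delta_pos":[-0.138,0.201,-0.111],"angular":[0,0,0],"jaw":255}
    - {"delta_pos":[-0.184,0.321,-0.152],"angular":[0,0,0],"jaw":255}
    - {"delta_pos":[-0.212,0.449,-0.182],"angular":[0,0,0],"jaw":255}
    - {"delta_pos":[-0.221,0.582,-0.199],"angular":[0,0,0],"jaw":255}
    - {"delta_pos":[-0.212,0.716,-0.203],"angular":[0,0,0],"jaw":255}
    - {"delta_pos":[-0.212,0.716,-0.203],"angular":[0,0,0],"jaw":255}

```text
time_s: 19.7
tcp_pos: [0.5446, -0.0781, 0.1047]
tcp_rot: [[0.813, 0.571, 0.11], [-0.09, -0.064, 0.994], [0.575, -0.818, -0.0]]
contact_force: [-1.0, -4.3, 6.7]
width: 0.145
```

Run:
```python
from rail import *
snap('wrist','w14')
s=r.state(); q=np.load('rail.npz'); F=q['F'];p=F.T@(s['tcp_pos']-q['O'])*1000; print(p,F.T@s['contact_force'],s['width'],s['time_s'])
a0=np.arctan2(30-p[1],34-p[0]); print('a0',a0,np.hypot(30-p[1],34-p[0]))
```

```text
[-14.2064  31.8991 -21.5972] [ 2.1162 -2.22    5.6087] 0.1414634305267818 19.75
a0 -0.039374903420433635 48.24380122659761
```

View pics/w14.png

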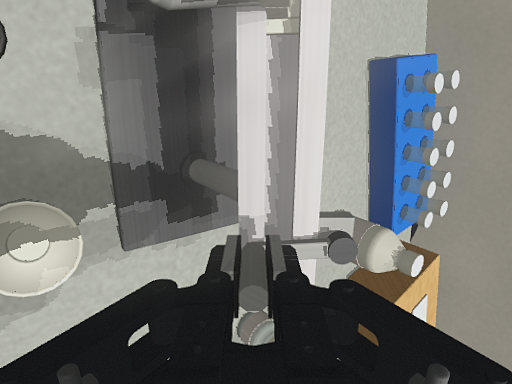

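Emit:
carry_out:
  rows:
    - {"delta_pos":[0.004,0.033,0],"angular":[0,0,0],"jaw":255}
    - {"delta_pos":[0.004,0.033,0],"angular":[0,0,0],"jaw":255}
    - {"delta_pos":[0.004,0.033,0],"angular":[0,0,0],"jaw":255}

```text
time_s: 20.12
tcp_pos: [0.5446, -0.0771, 0.1046]
tcp_rot: [[0.813, 0.571, 0.111], [-0.09, -0.065, 0.994], [0.575, -0.818, -0.001]]
contact_force: [-3.3, -6.4, 6.8]
width: 0.145
```

Emit:
carry_out:
  rows:
    - {"delta_pos":[0,0,0],"angular":[0,0,0],"jaw":0}
    - {"delta_pos":[0,0,0],"angular":[0,0,0],"jaw":0}
    - {"delta_pos":[0,0,0],"angular":[0,0,0],"jaw":0}
    - {"delta_pos":[0,0,0],"angular":[0,0,0],"jaw":0}
    - {"delta_pos":[0,0,0],"angular":[0,0,0],"jaw":0}
    - {"delta_pos":[0,0,0],"angular":[0,0,0],"jaw":0}
    - {"delta_pos":[-0.17,0.02,0.246],"angular":[0,0,0],"jaw":0}
    - {"delta_pos":[-0.4,0.044,0.57],"angular":[0,0,0],"jaw":0}
    - {"delta_pos":[-0.7,0.077,1.0],"angular":[0,0,0],"jaw":0}
    - {"delta_pos":[-1.0,0.11,1.44],"angular":[0,0,0],"jaw":0}
    - {"delta_pos":[-1.0,0.11,1.44],"angular":[0,0,0],"jaw":0}

```text
time_s: 21.5
tcp_pos: [0.497, -0.0722, 0.1915]
tcp_rot: [[0.818, 0.565, 0.11], [-0.091, -0.063, 0.994], [0.569, -0.823, 0.0]]
contact_force: [1.0, -0.7, 0.5]
width: 1.001
```

Run:
```python
from rail import *
s=r.state();snap('wrist','w15');snap('top','t15');snap('side','s15'); print(s['time_s'],s['contact_force'],s['width'])
z=load('w15'); uv,P,col,ok=cloud('wrist','w15'); q=np.load('rail.npz'); Rr=(P-q['O'])@q['F']*1000
m=ok&(Rr[:,2]>44)&(Rr[:,2]<52)&(abs(Rr[:,0]+14)<14)&(abs(Rr[:,1]-30)<14)&(uv[:,1]<330)
print('pin rail',m.sum(),Rr[m].mean(0))
m=ok&(Rr[:,2]>16)&(Rr[:,2]<24)&(abs(Rr[:,0])<16)&(Rr[:,1]>165)&(Rr[:,1]<230);print('knob',Rr[m].mean(0),Rr[m].min(0),Rr[m].max(0)) if m.any() else 0
m=ok&(Rr[:,2]>55)&(Rr[:,2]<70)&(abs(Rr[:,0])<16)&(Rr[:,1]>110)&(Rr[:,1]<230);print('tab top',Rr[m].mean(0),Rr[m].min(0),Rr[m].max(0)) if m.any() else 0
```

```text
21.5 [ 0.9603 -0.6659  0.4545] 1.000876542666365
pin rail 288 [-14.0647  29.0161  47.5983]
knob [  1.5389 170.1635  19.8263] [  1.1207 165.4075  16.0726] [  1.9813 174.56    23.6437]
tab top [ -9.5081 154.3789  61.657 ] [-15.9911 145.9938  55.1478] [ -2.8592 163.916   64.2382]
```

View pics/w15.png

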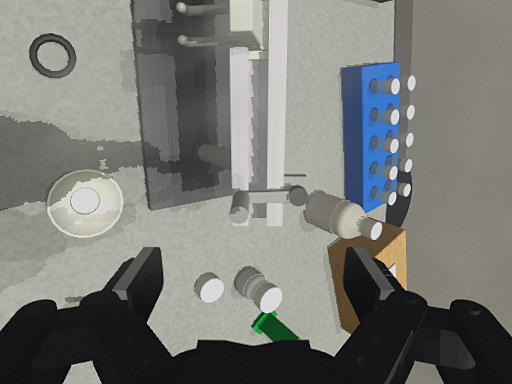

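View pics/s15.png

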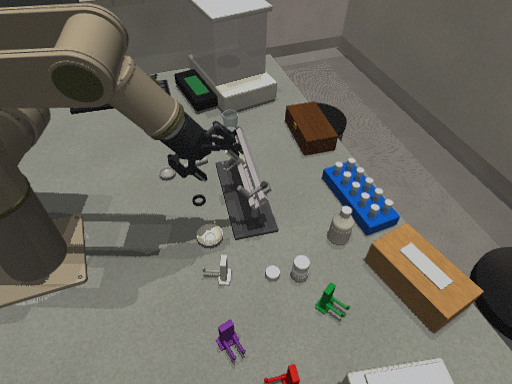

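Emit:
carry_out:
  rows:
    - {"delta_pos":[0.03,0.5,0.2],"angular":[0,0,0],"jaw":0}
    - {"delta_pos":[0.06,1.0,0.3],"angular":[0,0,0],"jaw":0}
    - {"delta_pos":[0.1,1.5,0.3],"angular":[0,0,0],"jaw":0}
    - {"delta_pos":[0.1,1.5,0.3],"angular":[0,0,0],"jaw":0}
    - {"delta_pos":[0.1,1.5,0.3],"angular":[0,0,0],"jaw":0}

```text
time_s: 22.28
tcp_pos: [0.5016, 0.0183, 0.2061]
tcp_rot: [[0.82, 0.561, 0.109], [-0.09, -0.061, 0.994], [0.565, -0.825, 0.001]]
contact_force: [0.3, -0.7, -0.1]
width: 1.0
```

Run:
```python
from rail import *
s=r.state();snap('wrist','w16'); print(s['time_s'],s['tcp_pos'])
q=np.load('rail.npz')
for f in('w8','w9','w10','w11','w16'):
    z=load(f); uv,P,col,ok=cloud('wrist',f); Rr=(P-q['O'])@q['F']*1000
    m=ok&(Rr[:,2]>17)&(Rr[:,2]<23)&(abs(Rr[:,0])<16)&(Rr[:,1]>175)&(Rr[:,1]<215);print(f,'tcp y',((z['tp']-q['O'])@q['F']*1000)[1],'knob',Rr[m].mean(0),Rr[m].min(0)[1],Rr[m].max(0)[1])
    m=ok&(Rr[:,2]>55)&(Rr[:,2]<70)&(abs(Rr[:,0])<18)&(Rr[:,1]>130)&(Rr[:,1]<200)
    if f in('w11','w16') :print('tab top',Rr[m].mean(0),Rr[m].min(0),Rr[m].max(0))
crop('w16',160,60,340,280,3.3,'c18')
```

```text
22.275 [0.5016 0.0183 0.2061]
w8 tcp y 119.45569180261286 knob [  0.1056 195.4141  19.7627] 183.629484434508 207.1143877901769
w9 tcp y 154.32909695873767 knob [ -0.1184 196.1928  19.6728] 184.23241650223096 207.56158916074983
w10 tcp y 162.25730315677845 knob [ -0.0423 194.974   19.6962] 175.08361861512802 207.65486098428173
w11 tcp y 163.14142542555584 knob [ -0.3661 195.3111  19.6017] 175.20405834640752 207.75270177484106
tab top [-10.1035 162.9984  61.3952] [-17.7528 146.8712  55.0024] [ -3.0133 177.0144  64.2195]
w16 tcp y 123.09186331322853 knob [  0.0874 195.5793  19.7033] 175.62083117876077 207.31536476205537
tab top [-10.0987 162.4414  61.5114] [-17.7579 146.6747  55.2229] [ -3.1442 176.9273  64.5525]
```

View pics/c18.png

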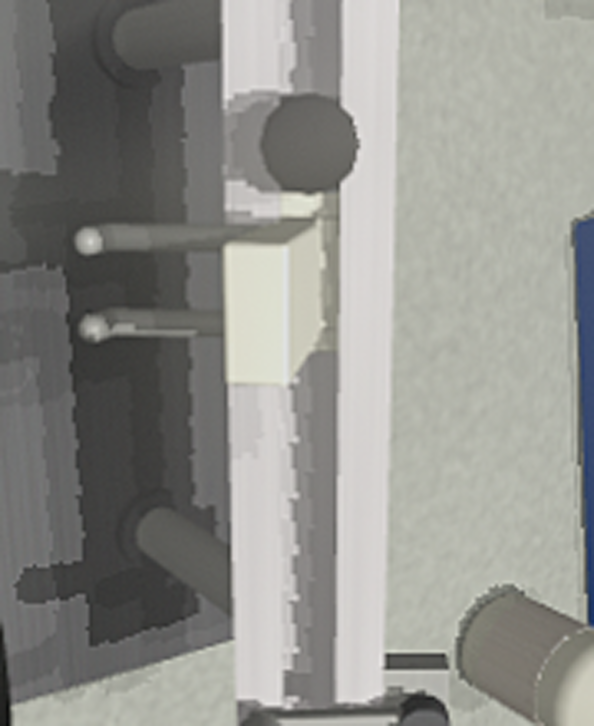

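```bash
python3 -c "
from h import *
print(r.hand_in(), r.state()['time_s'])"
```

```text
the job is handed in; nothing more can be done
the job is handed in; nothing more can be done
```

The two-pronged hanger is on the rail against the stop, prongs towards the robot. It is released, the keeper is shut across the slot, and I handed the job in at about 22 s.

**Finding and grasp:** I found the hanger and rail with the side and wrist cameras. The first grasp closed on nothing, just above the tab, because the real fingertips sit about 38 mm behind the stated TCP. I allowed for that and the second grasp held.

**Sliding to the stop:** I crept the hanger in until contact registered at about 5 N, well under the 40 N at which the stop slips, then let go.

**Keeper:** I pinched the pin and swung it round until pushing 2 mm further no longer moved it freely and the force rose to about 9 N.

**Last checks:**
- **Stop:** its knob is at 195.6 mm along the rail, against 195.4–196.2 mm before contact, so it did not move within measurement error.
- **Hanger:** its tab is centred at about 162 mm, which matches contact with the stop (expected 161.5 mm) within camera error. It leans about 10 mm downhill at the top, more than I expected, but I put it down to the foot's play in the channel. The foot is still held in the rail.
- **Keeper pin:** it measured (-14, 29, 48) mm in the rail's frame. Shut would be (-14, 30) with the pin top at 48, so the keeper angle is about 0.02 rad.
- **Other objects:** the last pictures showed nothing else on the bench moved. I judged that by eye and did not measure it. The gripper was open and clear of everything.

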